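Fetch the sample jar from behind the cases for weighing

TASK

The amber sample jar stands in its stall on the white rack behind three plastic cases: move all three cases to lie side by side on the blue side mat, and only then take the jar and stand it upright in the middle of the balance pan. After that put the cases back on the rack as one stack, the large blue one centred and square in the green outline, the orange one centred and square on it, and the small yellow one centred and square on top. Leave the vial, the beaker and the flask standing where they are.

Things in the scene. Friction and masses are not known exactly. Their poses are not given: they have to be found in the camera images.
- case_large_c (a point): centre (half-way up) of the large blue lidded plastic case, a closed box 88 long (its x) x 68 wide (its y) x 40 high mm, 0.11 to 0.22 kg; grasp it from above across its width
- case_medium_c (a point): centre (half-way up) of the medium orange lidded plastic case, a closed box 68 long (x) x 44 wide (y) x 34 high mm, 0.06 to 0.13 kg; grasp it from above across its width
- case_small_c (a point): centre (half-way up) of the small yellow lidded plastic case, a closed box 48 long (x) x 22 wide (y) x 28 high mm, 0.03 to 0.06 kg; grasp it from above across its width. At the start the three cases stand in a row, in any order, along the rack's front (robot) side, about 92 mm from centre to centre, all with their long sides nearly along the rack's x
- jar_c (a point): centre (half-way up) of the amber glass jar with white lid and label, 50 mm diameter, 66 high, 0.13 to 0.25 kg, on the rack board between two grey cheeks (54 long along the rack's x, 50 high, 70 apart: 10 mm clear each side). Grasp it from above, fingers closing along the rack's x: behind it 48 mm are free up to a 14 mm high lip, in front stands the middle case, in the way until cleared
- rack_outline (a point): centre of the green outline (104 along x by 84 mm along y outside, line 6 wide, flat) on the white rack board, at its upper face, 12 mm above the bench; the middle case stands on it at the start. x points away from the robot to the stall, y left, z up. The board is 215 (x) x 300 (y) mm, centred 58 mm along +x from here; the jar is about 86 mm along +x
- mat_top (a point): centre of the upper face of the blue side mat, a flat rectangle 270 (its x) x 130 (its y) x 3 mm fixed on the bench to the left or right of the rack; it is the side area for the three cases
- pan (a point): centre of the upper face of the round steel pan (110 mm diameter, rigid, 68 mm above the bench) of the white balance (220 x 180 mm, housing top 56 mm high, display towards the robot), fixed on the bench on the other side of the rack from the mat
- vial_c (a point): half-way up a small vial with red cap, 24 mm diameter, 48 mm high, standing on the rack to the left of the stall; bystander
- beaker_c (a point): half-way up a small empty green glass beaker, 44 mm diameter, 55 mm high, standing on the rack to the right of the stall; bystander
- flask_c (a point): half-way up a conical glass flask, 68 mm diameter at its foot, 110 mm high, on the bench beyond the rack; bystander
There are look-alikes about, which are no part of the job. There is more than one size of the part that bears case_small_c; the job needs the larger. There is more than one size of the part that bears case_medium_c; the job needs the larger.

How it is judged (in metres and radians):
On the way, in this order (a step that is already met when the one before it is completed fails the run):
1. all three cases lie flat and released on the blue mat, while the jar still stands in its stall (x of case_large_c in the frame of mat_top between -0.125 and 0.125 m and y of case_large_c in the frame of mat_top between -0.06 and 0.06 m and z of case_large_c in the frame of mat_top between 0.014 and 0.026 m and angle between each of case_large_c, case_medium_c, case_small_c's own z axis and vertical below 0.1 rad and linear speed of each of case_large, case_medium, case_small below 0.02 m/s and angular speed of each of case_large, case_medium, case_small below 0.2 rad/s and contact force between the fingers and case_large below 0.1 N and x of case_medium_c in the frame of mat_top between -0.125 and 0.125 m and y of case_medium_c in the frame of mat_top between -0.06 and 0.06 m and z of case_medium_c in the frame of mat_top between 0.011 and 0.023 m and contact force between the fingers and case_medium below 0.1 N and x of case_small_c in the frame of mat_top between -0.125 and 0.125 m and y of case_small_c in the frame of mat_top between -0.06 and 0.06 m and z of case_small_c in the frame of mat_top between 0.008 and 0.02 m and contact force between the fingers and case_small below 0.1 N and distance of jar_c from where it was at the start of the episode below 0.015 m), for 0.2 s.
2. the jar stands released in the middle of the pan, the three cases still on the mat (horizontal distance between jar_c and pan below 0.015 m and z of jar_c in the frame of pan between 0.027 and 0.039 m and angle between each of jar_c, case_large_c, case_medium_c, case_small_c's own z axis and vertical below 0.1 rad and linear speed of each of jar, case_large, case_medium, case_small below 0.02 m/s and angular speed of each of jar, case_large, case_medium, case_small below 0.2 rad/s and contact force between the fingers and jar below 0.1 N and x of case_large_c in the frame of mat_top between -0.125 and 0.125 m and y of case_large_c in the frame of mat_top between -0.06 and 0.06 m and z of case_large_c in the frame of mat_top between 0.014 and 0.026 m and contact force between the fingers and case_large below 0.1 N and x of case_medium_c in the frame of mat_top between -0.125 and 0.125 m and y of case_medium_c in the frame of mat_top between -0.06 and 0.06 m and z of case_medium_c in the frame of mat_top between 0.011 and 0.023 m and contact force between the fingers and case_medium below 0.1 N and x of case_small_c in the frame of mat_top between -0.125 and 0.125 m and y of case_small_c in the frame of mat_top between -0.06 and 0.06 m and z of case_small_c in the frame of mat_top between 0.008 and 0.02 m and contact force between the fingers and case_small below 0.1 N), for 0.2 s.
At the end, for the whole second after the job is handed in: Jar upright on the pan within 15 mm of its centre; large case flat within 12 mm and 0.15 rad of the green outline, medium on it and small on that, each centred within 8 mm and square within 0.12 rad (either way round); all released and at rest (horizontal distance between jar_c and pan below 0.015 m and z of jar_c in the frame of pan between 0.027 and 0.039 m and angle between jar_c's own z axis and vertical below 0.1 rad and linear speed of each of jar, case_large, case_medium, case_small below 0.02 m/s and angular speed of each of jar, case_large, case_medium, case_small below 0.2 rad/s and contact force between the fingers and jar below 0.1 N and horizontal distance between case_large_c and rack_outline below 0.012 m and angle between the x axis of case_large_c and the x axis of rack_outline, either way round below 0.15 rad and angle between each of case_large_c, case_medium_c, case_small_c's own z axis and vertical below 0.08 rad and z of case_large_c in the frame of rack_outline between 0.015 and 0.025 m and contact force between the fingers and case_large below 0.1 N and horizontal distance between case_medium_c and case_large_c below 0.008 m and angle between the x axis of case_medium_c and the x axis of case_large_c, either way round below 0.12 rad and z of case_medium_c in the frame of case_large_c between 0.032 and 0.042 m and contact force between the fingers and case_medium below 0.1 N and horizontal distance between case_small_c and case_medium_c below 0.008 m and angle between the x axis of case_small_c and the x axis of case_medium_c, either way round below 0.12 rad and z of case_small_c in the frame of case_medium_c between 0.026 and 0.036 m and contact force between the fingers and case_small below 0.1 N); the robot touches nothing.
It fails at once if the vial is shifted by more than 25 mm or tipped over (distance of vial_c from where it was at the start of the episode above 0.025 m or angle between vial_c's own z axis and vertical above 0.5 rad).
It fails at once if the beaker is shifted by more than 25 mm or tipped over (distance of beaker_c from where it was at the start of the episode above 0.025 m or angle between beaker_c's own z axis and vertical above 0.5 rad).
It fails at once if the flask is shifted by more than 25 mm or tipped over (distance of flask_c from where it was at the start of the episode above 0.025 m or angle between flask_c's own z axis and vertical above 0.5 rad).
It also fails if it takes over 138 s, if anything falls off the work surface, if the arm or the gripper's body presses on something with over 40 N, if the wrist force passes 120 N, or if a joint passes its speed limit or range.

ROBOT

A 6-joint arm with a two-finger parallel gripper is mounted at the origin on the work surface. World frame = base frame: x ahead of the robot, y to its left, z up, the work surface at z = 0. Lengths are in mm, angles in rad, forces in N, time in s.
With the tool pointing down it reaches from about 350 to 975 mm from the base axis. Payload 7.1 kg.
Tool frame: the origin (TCP) lies at the very end of the fingers, on their centre line; the grasp point (between the pads) lies 19 mm behind it; y points along the fingers, x is the direction in which the jaws open and shut, and the axes are right-handed (so a half turn about y gives the same grasp; the last joint's range is limited). The gripper opens to 88 mm and grips with 3 to 60 N. Pads are 20 mm wide; open, the fingers measure 115 mm over their backs; the gripper's body (75 mm by 178 mm) begins 61 mm behind the grasp point.
Start: joints at [1.287, 0.423, 1.63, -0, 1.089, -0.019], TCP at [163.541, 603.207, 222.675] pointing down, gripper open.
Joint ranges: [-3, 3], [-0.9, 2.11], [0.09, 2.58], [-1.31, 4.45], [0.11, 2.69], [-2.54, 2.54]. Speed limits (rad/s): [2.39, 2.39, 3.01, 3.14, 3.14, 3.14].

INTERFACE

Orientations are given as a rotation vector (axis times angle).
In Python, from workcell import ctrl gives the robot as it stands. The module is installed in compiled form; this text tells all that it offers.
- The arm moves only by the tool carry_out, never from a script. Its arguments are lists of equal length, an entry for each row: "delta_pos": the shift along the tool's x, y, z in cm, a list of three; "rotation": the turn, a rotation vector about the tool's x, y, z in rad, a list of three. In form: {"delta_pos": [[dx, dy, dz], ...], "rotation": [[wx, wy, wz], ...]}. A call has 1 to 12 rows; each row is the pose to reach, as a shift and turn from the pose commanded when the call began, along the tool's axes at that moment; what a row does not reach only later rows make up. A row lasts 1/12 s, in which the tool goes at most 41.7 mm and 7.16 degrees, less where a joint would pass 70% of its speed; a pose out of reach is approached as far as the arm can. A call with a gripper value outside its range is refused whole. "hand" is the closure in counts, from 0 (fully open) to 255 (shut), set as the call begins (left out, the last holds). The fingers move at their own pace and stop on an object; the grip force is fixed at half the most. Time passes only in rows, so rows that repeat a pose let the fingers close. It gives the time, the measured TCP pose, the force and the opening at its end, in the units of the state.
- ctrl.get_obs(): the state, without advancing time (a new reading comes with each control period).
- ctrl.get_image(name): name is "side" or "top" or "wrist"; returns the picture (420x560x3 uint8, red, green, blue); there is no depth.
- ctrl.camera_info(name): a dict with "fov_y" (degrees; the focal length in pixels is half the picture's height over the tangent of half this angle, whatever the lens; pixels are square), "cx", "cy" (the principal point, pixels), "R" (3x3) and "t" (3): a world point X has camera coordinates R X + t; the wrist camera has in their place "T_tool_cam" (4x4, takes a point from camera to tool coordinates, whose origin is the TCP and whose axes are the tool frame's). Camera axes: x right, y down, z forward; pixel columns grow to the right and rows downward; lengths in mm; the calibration is good to about 2 mm. A picture is of the moment at which its call begins: read the wrist's pose just before it. camera_info takes no time and is no camera call.
- ctrl.close_job(): hands the job in, once; it reports no verdict.
The state is a dict: "t": time; "qpos": joint angles; "qvel": joint speeds; "joint_torque": joint torques, N m; "ee_pos": TCP position; "orientation": TCP orientation; "ft_force": force on the tool from outside, world axes, zero at the start; "moment": the same for the moment, N m; "width": finger opening in mm.
Only numpy, scipy, OpenCV 4.12 (cv2) and the standard library are available. Lean on these libraries where they do the work, as an engineer would, in place of code of your own. Each camera call takes 0.05 s, during which the arm holds its last target.

## Working session

There is one attempt and no reset: what is moved stays moved. The work goes in short steps, Python scripts to look and compute and a tool call to move; the robot and the scene stay as the last step left them, time stands still between calls to the robot, and variables do not carry over. Pictures are saved under pics/ and viewed, and the job is handed in when it is done.

Besides the shell and the picture viewer there is one more tool, called after ">>>" as a command line: name --argument value ..., lists and objects as JSON in quotes. carry_out: Moves the arm, as the interface text tells. Its arguments: {"type":"object","properties":{"delta_pos":{"type":"array","items":{"type":"array","items":{"type":"number"}}},"rotation":{"type":"array","items":{"type":"array","items":{"type":"number"}}},"hand":{"type":"number"}},"required":["delta_pos","rotation"]}

```bash
mkdir -p pics; ls; python3 - <<'E'
from workcell import ctrl
import cv2,numpy as np
np.set_printoptions(precision=4,suppress=True)
o=ctrl.get_obs();print(o)
for n in ["side","top","wrist"]:
    print(n,ctrl.camera_info(n))
    cv2.imwrite(f"pics/{n}0.png",cv2.cvtColor(ctrl.get_image(n),cv2.COLOR_RGB2BGR))
E
```

```text
pics
{'t': 0.0, 'qpos': array([ 1.287 ,  0.4238,  1.6307,  0.    ,  1.0886, -0.019 ]), 'qvel': array([ 0.0011,  0.0005, -0.0012, -0.0017, -0.0006,  0.0012]), 'joint_torque': array([ -0.0022, -54.4604, -27.3665,   0.0642,   0.0226,  -0.0001]), 'ee_pos': array([163.3791, 602.6555, 221.8828]), 'orientation': array([-1.3239, -1.011 ,  1.0132]), 'ft_force': array([ 0.1117,  0.1779, -0.9138]), 'moment': array([ 0.0026, -0.049 , -0.0346]), 'width': 87.85219928328762}
side {'fov_y': 56.84305889779569, 'cx': 285.91870005118676, 'cy': 205.87490197223644, 'R': array([[-0.9944, -0.1052, -0.0053],
       [-0.065 ,  0.652 , -0.7554],
       [ 0.0829, -0.7509, -0.6552]]), 't': array([553.5353,  97.6501, 811.5702])}
top {'fov_y': 42.66276189761099, 'cx': 283.33154288845907, 'cy': 209.7745618023054, 'R': array([[ 0.0056, -1.    ,  0.0042],
       [-0.9896, -0.0062, -0.1434],
       [ 0.1434, -0.0033, -0.9897]]), 't': array([   1.0973,  573.8148, 1254.6672])}
wrist {'fov_y': 64.99009143583567, 'cx': 278.43111780473777, 'cy': 208.73906215672602, 'T_tool_cam': array([[   1.    ,   -0.0018,    0.001 ,   -0.9056],
       [  -0.0015,   -0.2842,    0.9588, -161.9576],
       [  -0.0014,   -0.9588,   -0.2842,   77.4732],
       [   0.    ,    0.    ,    0.    ,    1.    ]])}
```

View pics/top0.png

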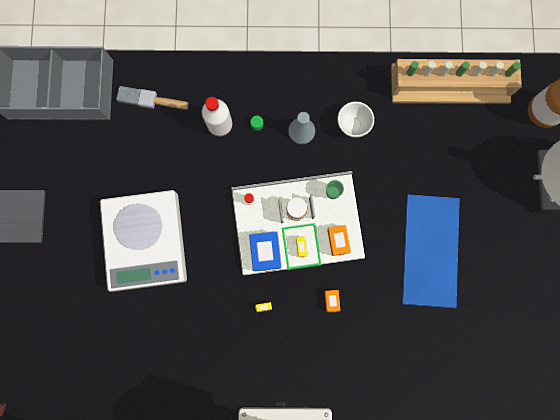

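View pics/side0.png

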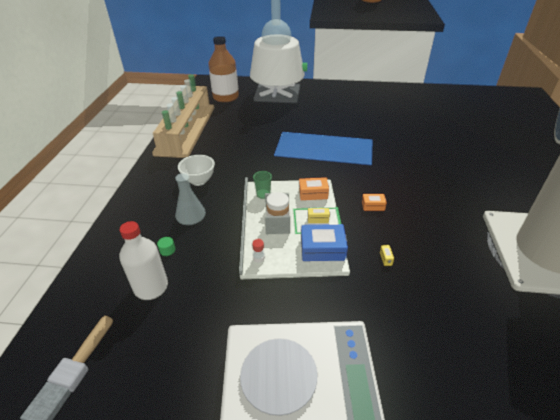

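View pics/wrist0.png

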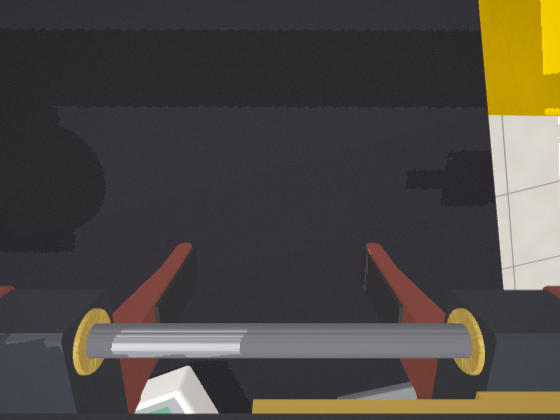

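```bash
cat > h.py <<'E'
import numpy as np,cv2
from scipy.spatial.transform import Rotation as Ro
from workcell import ctrl
np.set_printoptions(precision=2,suppress=True)
def cam(name):
    i=ctrl.camera_info(name); f=210/np.tan(np.radians(i['fov_y'])/2)
    K=np.array([[f,0,i['cx']],[0,f,i['cy']],[0,0,1]])
    if 'R' in i: return K,np.array(i['R']),np.array(i['t'])
    o=ctrl.get_obs(); T=np.eye(4);T[:3,:3]=Ro.from_rotvec(o['orientation']).as_matrix();T[:3,3]=o['ee_pos']
    W=np.linalg.inv(T@np.array(i['T_tool_cam'])); return K,W[:3,:3],W[:3,3]
def shot(name,save=None):
    c=cam(name); im=ctrl.get_image(name)
    if save: cv2.imwrite(f'pics/{save}.png',cv2.cvtColor(im,cv2.COLOR_RGB2BGR))
    return im,c
def ray(c,p,z):
    K,R,t=c; p=np.atleast_2d(np.asarray(p,float)); d=(np.linalg.inv(K)@np.c_[p,np.ones(len(p))].T).T@R
    o=-R.T@t; s=(z-o[2])/d[:,2]; return (o+s[:,None]*d)
def proj(c,X):
    K,R,t=c; q=(R@np.atleast_2d(X).T).T+t; q=q@K.T; return q[:,:2]/q[:,2:]
def mask(im,lo,hi):
    return cv2.inRange(cv2.cvtColor(im,cv2.COLOR_RGB2HSV),np.array(lo),np.array(hi))
def blobs(m,amin=30):
    cs,_=cv2.findContours(m,cv2.RETR_EXTERNAL,cv2.CHAIN_APPROX_NONE)
    return sorted([c for c in cs if cv2.contourArea(c)>amin],key=cv2.contourArea,reverse=True)
def rect(c,cont,z):
    # min area rect in world at plane z : centre, dims (long,short), yaw of long axis
    P=ray(c,cont[:,0,:],z)[:,:2].astype(np.float32)
    (ce,(w,h),a)=cv2.minAreaRect(P)
    if w<h: w,h=h,w; a+=90
    a=np.radians((a+90)%180-90)
    return np.array(ce),w,h,a
COL=dict(blue=((105,120,60),(125,255,255)),orange=((5,150,120),(18,255,255)),yellow=((22,140,120),(34,255,255)),green=((55,120,80),(80,255,255)))
def pose():
    o=ctrl.get_obs();R=Ro.from_rotvec(o['orientation']).as_matrix();return o,R
E
python3 - <<'E'
from h import *
o,R=pose();print(R)
im,c=shot('top')
cv2.imwrite('pics/topz.png',cv2.cvtColor(cv2.resize(im[150:330,90:470],None,fx=2.1,fy=2.1,interpolation=cv2.INTER_CUBIC),cv2.COLOR_RGB2BGR))
for n,z in dict(blue=52,orange=46,yellow=40,green=12).items():
    for b in blobs(mask(im,*COL[n]),20): print(n,cv2.contourArea(b),cv2.boundingRect(b),*rect(c,b,z), 'z0/3',rect(c,b,3)[:2])
E
```

```text
[[ 0.26 -0.   -0.97]
 [ 0.97 -0.    0.26]
 [-0.   -1.    0.  ]]
blue 5775.0 (402, 194, 58, 115) [ 478.27 -345.3 ] 261.9233703613281 127.06442260742188 -0.07028654696353477 z0/3 (array([ 481.75, -358.94]), 272.01336669921875)
blue 973.0 (249, 232, 32, 39) [473.56  47.88] 86.88555145263672 66.38473510742188 0.11751594455186788 z0/3 (array([476.86,  49.39]), 90.2326431274414)
orange 460.0 (328, 225, 23, 31) [ 501.11 -127.4 ] 66.61083984375 44.73699188232422 0.17030209433367857 z0/3 (array([ 504.92, -131.98]), 68.85209655761719)
orange 262.0 (325, 290, 16, 22) [ 358.72 -111.55] 50.06678771972656 32.66995620727539 0.0864362637417763 z0/3 (array([ 357.74, -115.6 ]), 51.75138854980469)
yellow 145.5 (296, 237, 11, 20) [486.08 -38.58] 46.41386795043945 21.151620864868164 0.11269966765473001 z0/3 (array([488.91, -39.95]), 47.751338958740234)
yellow 101.0 (255, 302, 17, 10) [343.24  50.51] 37.484596252441406 17.53105354309082 -1.4023014202874322 z0/3 (array([341.96,  51.71]), 38.56478500366211)
green 1362.5 (282, 224, 39, 46) [488.35 -39.22] 104.03606414794922 82.57449340820312 0.13970804927074135 z0/3 (array([489.04, -39.55]), 104.7497329711914)
green 135.5 (250, 115, 13, 15) [801.54  74.65] 36.63267135620117 30.303226470947266 0.011304256420923992 z0/3 (array([804.37,  75.11]), 36.883914947509766)
```

View pics/topz.png

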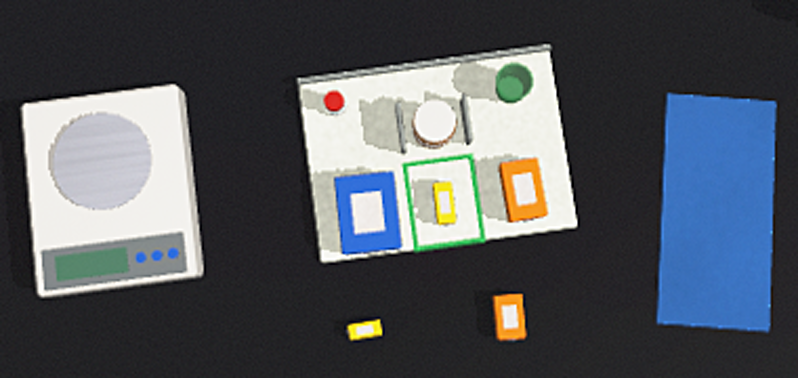

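```bash
cat >> h.py <<'E'
def go(x,y,z,yaw):
    """delta in tool axes (cm) and rot about tool y, from measured pose; tool x yaw target"""
    o,R=pose(); d=R.T@(np.array([x,y,z])-o['ee_pos'])/10
    cx=np.array([np.cos(yaw),np.sin(yaw),0]); cy=np.array([0,0,-1.]); T=np.c_[cx,cy,np.cross(cx,cy)]
    r=Ro.from_matrix(R.T@T).as_rotvec()
    print('pos',o['ee_pos'],'yaw',np.arctan2(R[1,0],R[0,0]).round(3),'w',round(o['width'],1),'t',round(o['t'],2),'F',o['ft_force'])
    print('-> delta cm',d.round(2),'rot',r.round(3),'rows',round(np.linalg.norm(d)*10/41.7,1),round(np.linalg.norm(r)/.125,1))
E
python3 -c "
from h import *
go(400,-40,230,1.57+.14)"
```

```text
pos [163.47 602.9  222.18] yaw 1.306 w 88.0 t 0.2 F [ 0.47  0.12 -0.11]
-> delta cm [-55.86  -0.73 -39.65] rot [-0.  -0.4 -0. ] rows 16.4 3.2
```

>>> carry_out --delta_pos '[[-24.5,0,-26],[-24.5,0,-26],[-24.5,0,-26],[-24.5,0,-26],[-24.5,0,-26],[-24.5,0,-26],[-24.5,0,-26],[-24.5,0,-26],[-24.5,0,-26],[-55.86,-0.7,-39.65],[-55.86,-0.7,-39.65],[-55.86,-0.7,-39.65]]' --rotation '[[0,-0.1,0],[0,-0.2,0],[0,-0.3,0],[0,-0.4,0],[0,-0.4,0],[0,-0.4,0],[0,-0.4,0],[0,-0.4,0],[0,-0.4,0],[0,-0.4,0],[0,-0.4,0],[0,-0.4,0]]'

```text
t: 1.2
ee_pos: [368.4, 173.4, 225.2]
orientation: [-1.142, -1.309, 1.309]
ft_force: [0.8, -0.9, 0.0]
width: 87.8
```

```bash
python3 -c "
from h import *
go(400,-40,230,1.57+.14)"
```

```text
pos [368.43 173.37 225.23] yaw 1.707 w 87.8 t 1.2 F [ 0.77 -0.86  0.03]
-> delta cm [-21.57  -0.48  -0.24] rot [ 0. -0. -0.] rows 5.2 0.0
```

>>> carry_out --delta_pos '[[-21.5,-0.5,0],[-21.5,-0.5,0],[-21.5,-0.5,0],[-21.5,-0.5,0],[-21.5,-0.5,0],[-21.5,-0.5,0],[-21.5,-0.5,0],[-21.5,-0.5,0],[-21.5,-0.5,0]]' --rotation '[[0,0,0],[0,0,0],[0,0,0],[0,0,0],[0,0,0],[0,0,0],[0,0,0],[0,0,0],[0,0,0]]'

```text
t: 1.95
ee_pos: [397.1, -37.0, 230.1]
orientation: [-1.141, -1.309, 1.309]
ft_force: [0.1, -0.6, -0.2]
width: 87.9
```

```bash
python3 -c "
from h import *
go(400,-40,230,1.57+.14)
im,c=shot('wrist','w1')
print(proj(c,[[400,-40,230]]))
for n,z in dict(blue=52,orange=46,yellow=40,green=12).items():
    for b in blobs(mask(im,*COL[n]),60): print(n,cv2.contourArea(b),cv2.boundingRect(b),*rect(c,b,z))
"
```

```text
pos [397.14 -36.96 230.06] yaw 1.707 w 87.9 t 1.95 F [ 0.09 -0.6  -0.23]
-> delta cm [-0.34  0.01 -0.24] rot [-0. -0.  0.] rows 0.1 0.0
[[273.91 265.8 ]]
blue 12195.5 (0, 97, 69, 194) [ 452.38 -296.46] 214.7144317626953 72.2437515258789 -0.07557931331395824
blue 3001.0 (311, 218, 67, 80) [469.22  45.7 ] 97.37586975097656 70.97235107421875 0.11629974546105594
blue 77.5 (542, 247, 11, 11) [429.96 270.67] 12.491899490356445 10.956249237060547 0.3665935782712769
orange 1303.5 (201, 116, 32, 48) [ 357.   -107.52] 46.92103958129883 32.27248764038086 0.08875635142680449
orange 1189.0 (167, 229, 48, 61) [ 495.94 -125.03] 76.08866882324219 49.64038848876953 0.1696392002488442
orange 103.5 (253, 315, 27, 8) [561.66 -30.59] 31.68781852722168 9.839729309082031 -1.4374086578706995
yellow 703.5 (259, 234, 19, 44) [482.02 -38.19] 54.567588806152344 21.211463928222656 0.11788064781839741
yellow 537.0 (345, 137, 37, 18) [342.68  45.01] 38.08757019042969 17.288366317749023 -1.3948871798126516
yellow 261.0 (464, 317, 21, 58) [570.64 238.87] 87.31770324707031 25.454336166381836 0.20962356796015766
green 4969.5 (233, 213, 70, 77) [489.94 -37.96] 103.7892837524414 83.49451446533203 0.14190750408076735
green 311.0 (171, 358, 35, 22) [ 681.44 -125.68] 49.318599700927734 34.56819534301758 -1.3628414955737826
```

View pics/w1.png

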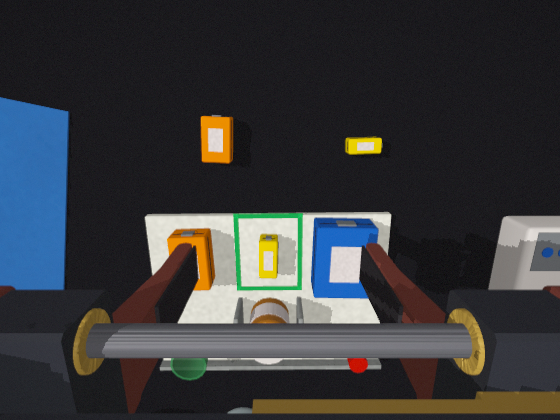

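```bash
python3 -c "
from h import *
go(501,-127,90,1.571+.17)
go(501,-127,17,1.571+.17)"
```

```text
pos [397.18 -36.68 230.07] yaw 1.708 w 87.7 t 2.0 F [ 0.51 -0.81  0.21]
-> delta cm [-10.37  14.    -9.06] rot [-0.   -0.03  0.  ] rows 4.7 0.3
pos [397.18 -36.68 230.07] yaw 1.708 w 87.7 t 2.0 F [ 0.51 -0.81  0.21]
-> delta cm [-10.37  21.3   -9.06] rot [-0.   -0.03  0.  ] rows 6.1 0.3
```

>>> carry_out --delta_pos '[[-10.4,12,-9.1],[-10.4,12,-9.1],[-10.4,12,-9.1],[-10.4,12,-9.1],[-10.4,12,-9.1],[-10.4,12.5,-9.1],[-10.4,14,-9.1],[-10.4,16.5,-9.1],[-10.4,19,-9.1],[-10.4,20.8,-9.1],[-10.4,21.3,-9.1],[-10.4,21.3,-9.1]]' --rotation '[[0,-0.03,0],[0,-0.03,0],[0,-0.03,0],[0,-0.03,0],[0,-0.03,0],[0,-0.03,0],[0,-0.03,0],[0,-0.03,0],[0,-0.03,0],[0,-0.03,0],[0,-0.03,0],[0,-0.03,0]]'

```text
t: 3.0
ee_pos: [500.5, -126.9, 16.7]
orientation: [-1.123, -1.33, 1.332]
ft_force: [0.2, 0.5, 0.1]
width: 87.9
```

>>> carry_out --delta_pos '[[0,0,0],[0,0,0],[0,0,0],[0,0,0],[0,0,0],[0,0,0],[0,0,0]]' --rotation '[[0,0,0],[0,0,0],[0,0,0],[0,0,0],[0,0,0],[0,0,0],[0,0,0]]' --hand 255

```text
t: 3.58
ee_pos: [501.7, -128.8, 17.5]
orientation: [-1.127, -1.33, 1.33]
ft_force: [-0.1, 1.2, 0.8]
width: 44.9
```

```bash
python3 -c "
from h import *
go(501,-127,17,1.571+.17)
go(501,-127,110,1.571+.17)
import numpy as np
a=-0.07
for s in (-82,7,82):
  print(s,481.75+s*np.cos(a),-358.9+s*np.sin(a))
"
```

```text
pos [ 501.74 -128.84   17.49] yaw 1.736 w 44.9 t 3.58 F [-0.07  1.15  0.84]
-> delta cm [0.19 0.05 0.04] rot [ 0.   -0.01 -0.  ] rows 0.0 0.0
pos [ 501.74 -128.84   17.49] yaw 1.736 w 44.9 t 3.58 F [-0.07  1.15  0.84]
-> delta cm [ 0.19 -9.25  0.04] rot [ 0.   -0.01 -0.  ] rows 2.2 0.0
-82 399.9508179792311 -353.1646865183223
7 488.73285700177297 -359.3895999313627
82 563.549182020769 -364.63531348167766
```

```bash
python3 -c "
from h import *
go(489,-359,9.5,1.501)
"
```

```text
pos [ 501.74 -128.84   17.49] yaw 1.736 w 44.9 t 3.58 F [-0.07  1.15  0.84]
-> delta cm [-22.49   0.8    5.04] rot [ 0.    0.23 -0.  ] rows 5.5 1.9
```

>>> carry_out --delta_pos '[[0,-1.5,0],[0,-4.5,0],[-2,-7,0.4],[-5,-7,1.1],[-9,-7,2],[-13,-7,2.9],[-17,-7,3.8],[-20,-7,4.5],[-22,-7,5],[-22.5,-6,5],[-22.5,-4.5,5],[-22.5,-2.5,5]]' --rotation '[[0,0,0],[0,0,0],[0,0,0],[0,0.05,0],[0,0.1,0],[0,0.15,0],[0,0.2,0],[0,0.235,0],[0,0.235,0],[0,0.235,0],[0,0.235,0],[0,0.235,0]]'

```text
t: 4.58
ee_pos: [489.6, -359.4, 42.1]
orientation: [-1.243, -1.157, 1.157]
ft_force: [0.3, -0.1, -1.1]
width: 43.8
```

```bash
python3 -c "
from h import *
go(489,-359,9.5,1.501)
"
```

```text
pos [ 489.64 -359.39   42.06] yaw 1.5 w 43.8 t 4.58 F [ 0.29 -0.12 -1.1 ]
-> delta cm [0.04 3.26 0.07] rot [ 0. -0. -0.] rows 0.8 0.0
```

>>> carry_out --delta_pos '[[0,1.5,0],[0,2.6,0],[0,3.2,0],[0,3.3,0],[0,3.3,0]]' --rotation '[[0,0,0],[0,0,0],[0,0,0],[0,0,0],[0,0,0]]'

```text
t: 5.0
ee_pos: [489.4, -358.4, 8.9]
orientation: [-1.241, -1.158, 1.158]
ft_force: [0.8, -0.5, -0.6]
width: 44.1
```

>>> carry_out --delta_pos '[[0,0,0],[0,0,0],[0,0,0],[0,0,0],[0,-4,0],[0,-8,0],[0,-11,0],[0,-11,0]]' --rotation '[[0,0,0],[0,0,0],[0,0,0],[0,0,0],[0,0,0],[0,0,0],[0,0,0],[0,0,0]]' --hand 0

```text
t: 5.67
ee_pos: [492.7, -361.5, 125.7]
orientation: [-1.252, -1.161, 1.158]
ft_force: [0.7, -0.4, 0.9]
width: 87.5
```

```bash
python3 -c "
from h import *
im,c=shot('top','t2')
for n,z in dict(blue=52,orange=37,yellow=40,green=12).items():
    for b in blobs(mask(im,*COL[n]),60): print(n,cv2.contourArea(b),cv2.boundingRect(b),*rect(c,b,z))
go(475,47.5,120,1.571+.117)
go(475,47.5,17,1.571+.117)
"
```

```text
blue 3431.5 (402, 194, 58, 113) [ 478.22 -345.16] 262.0076904296875 126.9720458984375 -0.07194409842600008
blue 963.0 (249, 232, 32, 39) [473.29  47.86] 86.35527038574219 66.37933349609375 0.1172308698019317
blue 93.0 (441, 228, 13, 14) [ 515.31 -385.37] 31.021728515625 28.81024932861328 0.0060660390997659035
orange 241.0 (325, 290, 16, 22) [ 358.38 -112.27] 50.71292495727539 32.97127914428711 0.09190938435464699
orange 119.0 (423, 250, 22, 11) [ 467.38 -355.3 ] 50.9569091796875 23.879987716674805 -1.5649684367144219
yellow 143.5 (296, 237, 11, 20) [486.09 -38.32] 46.48884582519531 20.75002670288086 0.12412026780488494
yellow 101.0 (255, 302, 17, 10) [343.24  50.51] 37.484596252441406 17.53105354309082 -1.4023014202874322
green 1354.5 (282, 224, 39, 46) [488.3  -38.87] 104.03606414794922 81.8753433227539 0.13970804927074135
green 136.5 (250, 115, 13, 15) [801.54  74.65] 36.63267135620117 30.303226470947266 0.011304256420923992
pos [ 491.45 -360.56  123.07] yaw 1.501 w 87.8 t 5.72 F [-0.43 -0.59  0.98]
-> delta cm [40.59  0.11  4.49] rot [ 0.01 -0.19 -0.01] rows 9.8 1.5
pos [ 491.45 -360.56  123.07] yaw 1.501 w 87.8 t 5.72 F [-0.43 -0.59  0.98]
-> delta cm [40.63 10.41  4.56] rot [ 0.01 -0.19 -0.01] rows 10.1 1.5
```

>>> carry_out --delta_pos '[[3,-1,0.3],[7,-1,0.7],[11,-1,1.1],[15,-1,1.6],[19,-1,2],[23,-1,2.4],[27,-1,2.8],[31,-1,3.2],[35,-1,3.7],[38.5,-1,4],[40.45,0,4.25],[40.45,1.5,4.25]]' --rotation '[[0,0,0],[0,-0.05,0],[0,-0.1,0],[0,-0.15,0],[0,-0.187,0],[0,-0.187,0],[0,-0.187,0],[0,-0.187,0],[0,-0.187,0],[0,-0.187,0],[0,-0.187,0],[0,-0.187,0]]'

```text
t: 6.72
ee_pos: [475.1, 50.9, 104.0]
orientation: [-1.15, -1.299, 1.297]
ft_force: [0.5, -0.3, 0.0]
width: 87.4
```

```bash
python3 -c "
from h import *
go(475,47.5,17,1.571+.117)
"
```

```text
pos [475.11  50.88 104.04] yaw 1.692 w 87.4 t 6.72 F [ 0.47 -0.26  0.  ]
-> delta cm [-0.34  8.7   0.06] rot [0. 0. 0.] rows 2.1 0.0
```

>>> carry_out --delta_pos '[[0,1,0],[0,2.5,0],[0,3,0],[0,3,0]]' --rotation '[[0,0,0],[0,0,0],[0,0,0],[0,0,0]]'

```text
t: 7.05
ee_pos: [473.7, 46.9, 72.5]
orientation: [-1.149, -1.291, 1.296]
ft_force: [0.5, -0.1, 0.0]
width: 88.2
```

```bash
python3 -c "
from h import *
go(475,47.5,17,1.571+.117)
"
```

```text
pos [473.65  46.9   72.5 ] yaw 1.687 w 88.2 t 7.05 F [ 0.47 -0.11  0.02]
-> delta cm [ 0.04  5.55 -0.16] rot [-0. -0.  0.] rows 1.3 0.0
```

>>> carry_out --delta_pos '[[0,1.5,0],[0,3.5,0],[0,5.1,0],[0,5.6,0],[0,5.6,0]]' --rotation '[[0,0,0],[0,0,0],[0,0,0],[0,0,0],[0,0,0]]'

```text
t: 7.47
ee_pos: [474.4, 47.0, 17.5]
orientation: [-1.15, -1.293, 1.296]
ft_force: [0.3, -0.6, 1.2]
width: 87.6
```

>>> carry_out --delta_pos '[[0,0,0],[0,0,0],[0,0,0],[0,0,0],[0,0,0]]' --rotation '[[0,0,0],[0,0,0],[0,0,0],[0,0,0],[0,0,0]]' --hand 255

```text
t: 7.88
ee_pos: [475.8, 47.6, 19.1]
orientation: [-1.153, -1.296, 1.294]
ft_force: [-1.1, -0.7, 7.1]
width: 67.7
```

```bash
python3 -c "
from h import *
go(398,-353,9.5,1.501)
"
```

```text
pos [475.82  47.62  19.12] yaw 1.688 w 67.7 t 7.88 F [-1.07 -0.68  7.14]
-> delta cm [-38.88   0.94  12.41] rot [0.   0.19 0.  ] rows 9.8 1.5
```

>>> carry_out --delta_pos '[[0,-1.5,0],[0,-4.5,0],[-1.5,-7,0.5],[-4.5,-7.5,1.4],[-8.5,-7.5,2.7],[-12.5,-7.5,4],[-16.5,-7.5,5.3],[-20.5,-7.5,6.5],[-24.5,-7.5,7.8],[-28.5,-7.5,9.1],[-32,-7.5,10.2],[-35,-7.5,11.2]]' --rotation '[[0,0,0],[0,0,0],[0,0,0],[0,0.05,0],[0,0.1,0],[0,0.15,0],[0,0.187,0],[0,0.187,0],[0,0.187,0],[0,0.187,0],[0,0.187,0],[0,0.187,0]]'

```text
t: 8.88
ee_pos: [404.1, -315.9, 93.6]
orientation: [-1.243, -1.157, 1.157]
ft_force: [0.1, -0.0, -0.8]
width: 67.7
```

>>> carry_out --delta_pos '[[-2.5,0,0.4],[-3.8,0,0.5],[-3.8,1,0.5],[-3.8,2,0.5],[-3.8,3,0.5],[-3.8,4,0.5],[-3.8,4,0.5]]' --rotation '[[0,0,0],[0,0,0],[0,0,0],[0,0,0],[0,0,0],[0,0,0],[0,0,0]]'

```text
t: 9.47
ee_pos: [396.3, -348.1, 50.7]
orientation: [-1.236, -1.158, 1.158]
ft_force: [-0.3, 0.1, -1.5]
width: 68.1
```

```bash
python3 -c "
from h import *
go(398,-353,10.5,1.501)
shot('top','t3')
"
```

```text
pos [ 396.26 -348.11   50.65] yaw 1.503 w 68.1 t 9.47 F [-0.34  0.07 -1.5 ]
-> delta cm [-0.49  4.01 -0.22] rot [-0.  0.  0.] rows 1.0 0.0
```

View pics/t3.png

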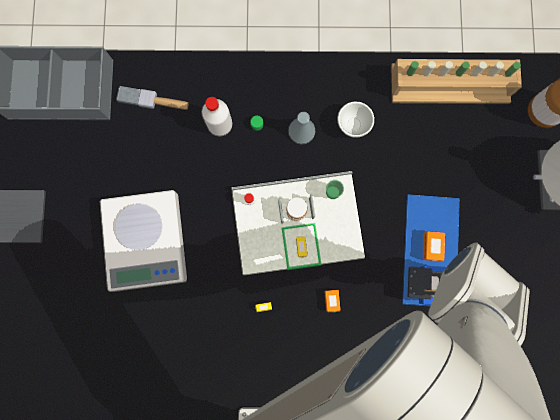

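>>> carry_out --delta_pos '[[-0.2,1.5,0],[-0.4,3,0],[-0.4,3.8,0],[-0.4,4.1,0],[-0.4,4.1,0]]' --rotation '[[0,0,0],[0,0,0],[0,0,0],[0,0,0],[0,0,0]]'

```text
t: 9.93
ee_pos: [396.7, -354.0, 11.7]
orientation: [-1.24, -1.158, 1.158]
ft_force: [-0.2, -0.4, -1.1]
width: 68.0
```

>>> carry_out --delta_pos '[[0,0,0],[0,0,0],[0,0,0],[0,-2,0],[0,-5,0],[0,-9,0],[0,-11,0],[0,-11,0]]' --rotation '[[0,0,0],[0,0,0],[0,0,0],[0,0,0],[0,0,0],[0,0,0],[0,0,0],[0,0,0]]' --hand 0

```text
t: 10.6
ee_pos: [399.4, -357.0, 127.4]
orientation: [-1.251, -1.16, 1.159]
ft_force: [1.4, 0.2, -0.4]
width: 87.5
```

```bash
python3 -c "
from h import *
go(487,-38.5,120,1.571+.118)
go(487,-38.5,15,1.571+.118)
"
```

```text
pos [ 399.36 -356.96  127.37] yaw 1.501 w 87.5 t 10.6 F [ 1.4   0.21 -0.44]
-> delta cm [32.38  0.6  -6.52] rot [ 0.01 -0.19 -0.01] rows 7.9 1.5
pos [ 399.36 -356.96  127.37] yaw 1.501 w 87.5 t 10.6 F [ 1.4   0.21 -0.44]
-> delta cm [32.44 11.1  -6.44] rot [ 0.01 -0.19 -0.01] rows 8.4 1.5
```

>>> carry_out --delta_pos '[[3,-0.5,-0.6],[7,-0.5,-1.5],[11,-0.5,-2.3],[15,-0.5,-3.2],[19,-0.5,-4],[23,-0.5,-4.9],[27,-0.5,-5.7],[30.5,0,-6.5],[32.05,2,-6.8],[32.05,5,-6.8],[32.05,6,-6.8],[32.05,6,-6.8]]' --rotation '[[0,0,0],[0,-0.05,0],[0,-0.1,0],[0,-0.15,0],[0,-0.188,0],[0,-0.188,0],[0,-0.188,0],[0,-0.188,0],[0,-0.188,0],[0,-0.188,0],[0,-0.188,0],[0,-0.188,0]]' --hand 80

```text
t: 11.6
ee_pos: [484.8, -39.3, 59.9]
orientation: [-1.146, -1.292, 1.298]
ft_force: [-0.3, 0.7, -0.2]
width: 60.2
```

```bash
python3 -c "
from h import *
im,c=shot('top','t4')
for n,z in dict(blue=43,orange=37,yellow=40,green=12).items():
    for b in blobs(mask(im,*COL[n]),60): print(n,cv2.contourArea(b),cv2.boundingRect(b),*rect(c,b,z))
go(487,-38.5,15,1.571+.118)
"
```

```text
blue 5769.0 (402, 194, 58, 115) [ 478.9  -347.83] 263.8092956542969 127.98696899414062 -0.06986683277573828
orange 189.5 (423, 232, 22, 29) [ 489.55 -356.02] 67.03903198242188 49.931480407714844 -0.06538619739973446
orange 96.5 (552, 81, 8, 27) [ 871.91 -674.78] 67.65625762939453 17.515857696533203 -0.06793204624379572
green 138.5 (250, 115, 13, 16) [800.25  74.64] 39.201133728027344 30.303226470947266 0.011304256420923992
pos [485.79 -39.84  61.23] yaw 1.689 w 60.2 t 11.65 F [-0.25 -0.22  0.11]
-> delta cm [ 0.12  4.62 -0.15] rot [-0. -0.  0.] rows 1.1 0.0
```

View pics/t4.png

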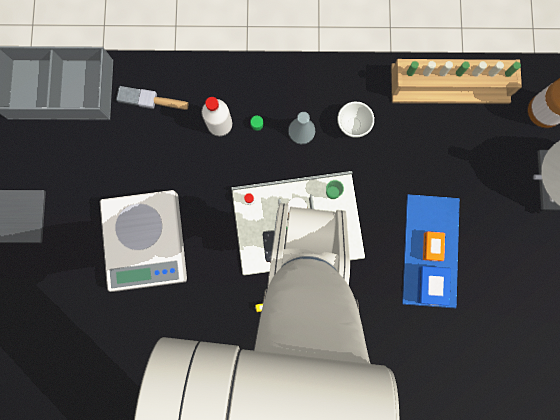

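>>> carry_out --delta_pos '[[0,1.5,0],[0,3.2,0],[0,4.2,0],[0,4.5,0],[0,4.5,0]]' --rotation '[[0,0,0],[0,0,0],[0,0,0],[0,0,0],[0,0,0]]'

```text
t: 12.07
ee_pos: [487.0, -40.2, 17.3]
orientation: [-1.151, -1.295, 1.295]
ft_force: [-0.1, -0.9, 0.6]
width: 60.4
```

>>> carry_out --delta_pos '[[0,0,0],[0,0,0],[0,0,0],[0,0,0],[0,0,0]]' --rotation '[[0,0,0],[0,0,0],[0,0,0],[0,0,0],[0,0,0]]' --hand 255

```text
t: 12.48
ee_pos: [487.4, -39.7, 17.6]
orientation: [-1.152, -1.296, 1.296]
ft_force: [0.4, 0.1, 0.5]
width: 30.8
```

```bash
python3 -c "
from h import *
go(572,-365,7,1.501)
"
```

```text
pos [487.38 -39.72  17.64] yaw 1.689 w 30.8 t 12.48 F [0.42 0.06 0.51]
-> delta cm [-33.3    1.07  -4.56] rot [ 0.    0.19 -0.  ] rows 8.1 1.5
```

Still closing; wait a few rows.

>>> carry_out --delta_pos '[[0,0,0],[0,0,0],[0,0,0],[0,0,0]]' --rotation '[[0,0,0],[0,0,0],[0,0,0],[0,0,0]]'

```text
t: 12.82
ee_pos: [487.3, -39.6, 17.4]
orientation: [-1.151, -1.296, 1.296]
ft_force: [-0.6, 1.2, 4.6]
width: 21.7
```

```bash
python3 -c "
from h import *
go(572,-365,9.5,1.501)
"
```

```text
pos [487.25 -39.64  17.43] yaw 1.689 w 21.7 t 12.82 F [-0.62  1.18  4.63]
-> delta cm [-33.31   0.79  -4.58] rot [0.   0.19 0.  ] rows 8.1 1.5
```

>>> carry_out --delta_pos '[[0,-1.5,0],[0,-4.5,0],[-1.5,-7,-0.2],[-4.5,-7.5,-0.6],[-8.5,-7.5,-1.2],[-12.5,-7.5,-1.7],[-16.5,-7.5,-2.3],[-20.5,-7.5,-2.8],[-24.5,-7.5,-3.4],[-28.5,-7.5,-4],[-32,-7,-4.5],[-33.3,-5.5,-4.6]]' --rotation '[[0,0,0],[0,0,0],[0,0,0],[0,0.05,0],[0,0.1,0],[0,0.15,0],[0,0.188,0],[0,0.188,0],[0,0.188,0],[0,0.188,0],[0,0.188,0],[0,0.188,0]]'

```text
t: 13.82
ee_pos: [574.5, -370.9, 74.1]
orientation: [-1.25, -1.158, 1.156]
ft_force: [0.6, 0.9, 0.3]
width: 21.6
```

>>> carry_out --delta_pos '[[0,1,0],[0,2.5,0],[0,4,0],[0,4,0]]' --rotation '[[0,0,0],[0,0,0],[0,0,0],[0,0,0]]'

```text
t: 14.15
ee_pos: [569.5, -362.0, 28.1]
orientation: [-1.234, -1.156, 1.159]
ft_force: [-1.2, 0.9, -0.7]
width: 21.6
```

```bash
python3 -c "
from h import *
go(572,-365,9.5,1.501)
"
```

```text
pos [ 569.47 -362.     28.09] yaw 1.502 w 21.6 t 14.15 F [-1.18  0.89 -0.74]
-> delta cm [-0.29  1.86 -0.28] rot [-0.01  0.    0.  ] rows 0.5 0.1
```

>>> carry_out --delta_pos '[[0,0.8,0],[0,1.6,0],[0,2.1,0],[0,2.1,0],[0,2.1,0],[0,2.1,0]]' --rotation '[[0,0,0],[0,0,0],[0,0,0],[0,0,0],[0,0,0],[0,0,0]]'

```text
t: 14.65
ee_pos: [572.4, -365.1, 11.7]
orientation: [-1.242, -1.158, 1.158]
ft_force: [0.4, 0.4, -0.2]
width: 21.7
```

```bash
python3 -c "
from h import *
go(572,-365,9.0,1.501)
"
```

```text
pos [ 572.44 -365.1    11.72] yaw 1.501 w 21.7 t 14.65 F [ 0.39  0.44 -0.18]
-> delta cm [0.01 0.27 0.04] rot [ 0.  0. -0.] rows 0.1 0.0
```

>>> carry_out --delta_pos '[[0,0.3,0],[0,0.3,0],[0,0.3,0]]' --rotation '[[0,0,0],[0,0,0],[0,0,0]]'

```text
t: 14.9
ee_pos: [572.3, -365.2, 8.5]
orientation: [-1.242, -1.158, 1.158]
ft_force: [0.4, 0.2, 0.5]
width: 21.7
```

>>> carry_out --delta_pos '[[0,0,0],[0,0,0],[0,0,0],[0,-2,0],[0,-5,0],[0,-9,0],[1,-13,0],[4,-17,0],[8,-20,0],[12,-22,0],[14,-22,0],[14,-22,0]]' --rotation '[[0,0,0],[0,0,0],[0,0,0],[0,0,0],[0,0,0],[0,0,0],[0,0,0],[0,0,0],[0,0,0],[0,0,0],[0,0,0],[0,0,0]]' --hand 0

```text
t: 15.9
ee_pos: [583.2, -220.6, 231.5]
orientation: [-1.243, -1.163, 1.158]
ft_force: [1.6, 0.7, -0.1]
width: 87.9
```

```bash
python3 -c "
from h import *
o,_=pose();print(o['ee_pos'])
im,c=shot('wrist','w5')
im,c=shot('side','s5')
im,c=shot('top','t5')
for n,z in dict(blue=43,orange=37,yellow=31,green=12).items():
    for b in blobs(mask(im,*COL[n]),60): print(n,cv2.contourArea(b),cv2.boundingRect(b),*rect(c,b,z))
"
python3 -c "
import cv2,numpy as np
a=cv2.imread('pics/w5.png');b=cv2.imread('pics/t5.png')
cv2.imwrite('pics/c5.png',cv2.resize(np.hstack([a,b]),(800,300)))"
```

```text
[ 583.22 -220.61  231.51]
orange 261.5 (325, 290, 16, 22) [ 358.51 -112.4 ] 50.41939926147461 32.9000358581543 0.08643601407042412
yellow 101.0 (255, 302, 17, 10) [342.93  50.8 ] 37.747337341308594 17.653953552246094 -1.402300454891537
green 1353.5 (282, 224, 39, 46) [488.3  -38.85] 104.03606414794922 81.83236694335938 0.13970804927074135
green 135.5 (250, 115, 13, 15) [801.54  74.65] 36.63267135620117 30.303226470947266 0.011304256420923992
```

View pics/c5.png

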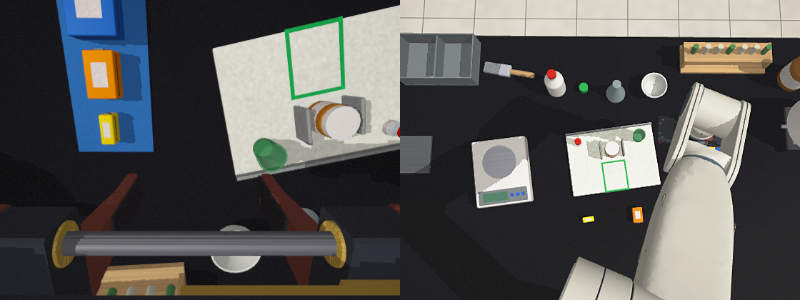

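```bash
python3 - <<'E'
from h import *
im=cv2.cvtColor(cv2.imread('pics/top0.png'),cv2.COLOR_BGR2RGB);c=cam('top')
cv2.imwrite('pics/z6.png',cv2.cvtColor(np.hstack([cv2.resize(im[180:235,260:340],None,fx=5,fy=5,interpolation=cv2.INTER_CUBIC),cv2.resize(im[195:250,100:178],None,fx=5,fy=5,interpolation=cv2.INTER_CUBIC)]),cv2.COLOR_RGB2BGR))
# pan: expected circle r: 
g=cv2.cvtColor(im,cv2.COLOR_RGB2GRAY)
print('exp pan r px',55*537.6/1250,'lid',25*537/1245)
up=cv2.resize(im[195:260,95:180],None,fx=4,fy=4,interpolation=cv2.INTER_CUBIC)
hsv=cv2.cvtColor(up,cv2.COLOR_RGB2HSV)
gu=cv2.medianBlur(cv2.cvtColor(up,cv2.COLOR_RGB2GRAY),5)
h=cv2.HoughCircles(gu,cv2.HOUGH_GRADIENT,1,50,param1=80,param2=15,minRadius=85,maxRadius=110);print(h)
for q in h[0][:2]:
    p=[(q[0]+.5)/4-.5+95,(q[1]+.5)/4-.5+195];print('pan',p,ray(c,[p],68))
up=cv2.resize(im[180:235,260:340],None,fx=4,fy=4,interpolation=cv2.INTER_CUBIC)
gu=cv2.medianBlur(cv2.cvtColor(up,cv2.COLOR_RGB2GRAY),5)
h=cv2.HoughCircles(gu,cv2.HOUGH_GRADIENT,1,50,param1=80,param2=12,minRadius=30,maxRadius=50);print(h)
for q in h[0][:2]:
    p=[(q[0]+.5)/4-.5+260,(q[1]+.5)/4-.5+180];print('jar',p,ray(c,[p],78))
E
```

```text
exp pan r px 23.6544 lid 10.783132530120483
[[[173.5 125.5  94.1]]]
pan [np.float32(138.0), np.float32(226.0)] [[529.34 345.47  68.  ]]
[[[147.5 109.5  39.4]
  [298.5  35.5  34.6]
  [221.5  38.5  42.7]
  [100.5  39.5  33.8]
  [ 56.5 103.5  49.4]
  [183.5 200.5  49.4]
  [248.5  98.5  43.8]
  [ 46.5  48.5  42.7]]]
jar [np.float32(296.5), np.float32(207.0)] [[575.25 -26.2   78.  ]]
jar [np.float32(334.25), np.float32(188.5)] [[ 619.87 -115.05   78.  ]]
```

View pics/z6.png

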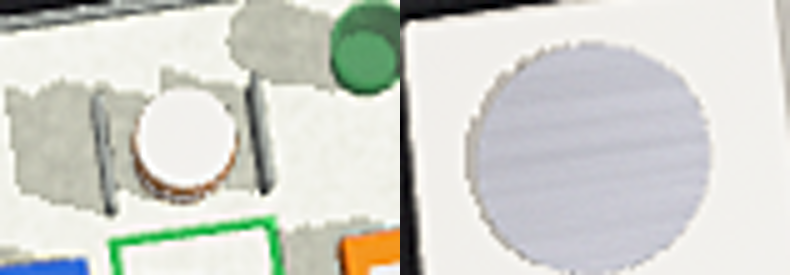

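```bash
python3 -c "
from h import *
go(575,-26.5,150,0.14)
"
```

```text
pos [ 581.82 -225.24  228.24] yaw 1.502 w 87.8 t 16.05 F [ 0.15 -0.59 -0.04]
-> delta cm [19.78  7.82  2.04] rot [ 0.    1.36 -0.  ] rows 5.1 10.9
```

>>> carry_out --delta_pos '[[1.5,0,0.2],[3,0,0.3],[5,0,0.5],[7,0,0.7],[9,0,0.9],[11,0,1.1],[13,0,1.3],[15,0.5,1.5],[17,2,1.8],[19,4,2],[19.8,6,2.05],[19.8,7.8,2.05]]' --rotation '[[0,0.12,0],[0,0.24,0],[0,0.36,0],[0,0.48,0],[0,0.6,0],[0,0.72,0],[0,0.84,0],[0,0.96,0],[0,1.08,0],[0,1.2,0],[0,1.32,0],[0,1.361,0]]' --hand 30

```text
t: 17.05
ee_pos: [574.7, -26.1, 148.2]
orientation: [-1.568, -0.104, 0.107]
ft_force: [-0.2, 0.5, 0.0]
width: 77.4
```

>>> carry_out --delta_pos '[[0,0,0],[0,0,0],[0,0,0],[0,0,0]]' --rotation '[[0,0,0],[0,0,0],[0,0,0],[0,0,0]]'

```text
t: 17.38
ee_pos: [576.1, -27.3, 151.2]
orientation: [-1.568, -0.111, 0.109]
ft_force: [0.3, -0.4, -0.6]
width: 77.4
```

```bash
python3 -c "
from h import *
go(575,-26.5,30,0.14)
im,c=shot('wrist','w7')
print(proj(c,[[575,-26.5,78],[575,-26.5,30]]))
"
```

```text
pos [576.08 -27.29 151.21] yaw 0.14 w 77.4 t 17.38 F [ 0.33 -0.4  -0.56]
-> delta cm [-0.11 12.12  0.1 ] rot [ 0. -0.  0.] rows 2.9 0.0
[[276.73 217.26]
 [276.87 200.63]]
```

View pics/w7.png

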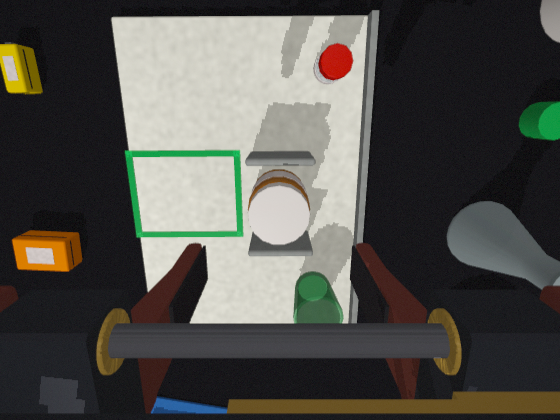

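>>> carry_out --delta_pos '[[0,2,0.2],[0,5,0.2],[0,8,0.2],[0,10.5,0.2],[0,12,0.2],[0,12.2,0.2],[0,12.2,0.2]]' --rotation '[[0,0,0],[0,0,0],[0,0,0],[0,0,0],[0,0,0],[0,0,0],[0,0,0]]'

```text
t: 18.02
ee_pos: [574.9, -24.6, 28.2]
orientation: [-1.568, -0.109, 0.111]
ft_force: [-0.4, -0.1, 0.3]
width: 77.4
```

>>> carry_out --delta_pos '[[0,0,0],[0,0,0],[0,0,0],[0,0,0],[0,0,0],[0,0,0]]' --rotation '[[0,0,0],[0,0,0],[0,0,0],[0,0,0],[0,0,0],[0,0,0]]' --hand 255

```text
t: 18.52
ee_pos: [575.6, -24.4, 29.1]
orientation: [-1.568, -0.111, 0.109]
ft_force: [-1.1, 0.2, 6.0]
width: 49.3
```

```bash
python3 -c "
from h import *
go(529.5,345.5,90,0.14)
"
```

```text
pos [575.55 -24.4   29.13] yaw 0.14 w 49.3 t 18.52 F [-1.07  0.18  6.05]
-> delta cm [ 0.61 -6.1  37.27] rot [ 0. -0.  0.] rows 9.1 0.0
```

>>> carry_out --delta_pos '[[0,-1.5,0],[0,-4,0],[0,-7,0],[0,-9,1],[0,-9.5,4],[0,-9.5,8],[0.1,-9.5,12],[0.2,-9.5,16],[0.3,-9.5,20],[0.4,-9.5,24],[0.5,-9.5,28],[0.5,-9.5,32]]' --rotation '[[0,0,0],[0,0,0],[0,0,0],[0,0,0],[0,0,0],[0,0,0],[0,0,0],[0,0,0],[0,0,0],[0,0,0],[0,0,0],[0,0,0]]'

```text
t: 19.52
ee_pos: [534.5, 295.0, 123.2]
orientation: [-1.568, -0.11, 0.11]
ft_force: [1.4, -0.1, -1.4]
width: 49.3
```

>>> carry_out --delta_pos '[[0.1,0,3],[0.1,0,4.8],[0.1,0,5.2],[0.1,0,5.2],[0.1,0,5.2],[0.1,0,5.2]]' --rotation '[[0,0,0],[0,0,0],[0,0,0],[0,0,0],[0,0,0],[0,0,0]]'

```text
t: 20.02
ee_pos: [528.9, 343.4, 123.0]
orientation: [-1.569, -0.109, 0.11]
ft_force: [-0.2, -0.4, -0.8]
width: 49.3
```

```bash
python3 -c "
from h import *
go(529.5,345.5,87,0.14)
im,c=shot('wrist','w8')
shot('side','s8')
print(proj(c,[[529.5,345.5,68]]))
shot('top','t8')
"
python3 -c "
import cv2,numpy as np
a=cv2.imread('pics/w8.png');b=cv2.imread('pics/s8.png')
cv2.imwrite('pics/c8.png',cv2.resize(np.hstack([a,b]),(800,300)))"
```

```text
pos [528.94 343.4  123.04] yaw 0.139 w 49.3 t 20.02 F [-0.17 -0.38 -0.78]
-> delta cm [0.09 3.6  0.2 ] rot [ 0. -0. -0.] rows 0.9 0.0
[[279.43 223.84]]
```

View pics/c8.png

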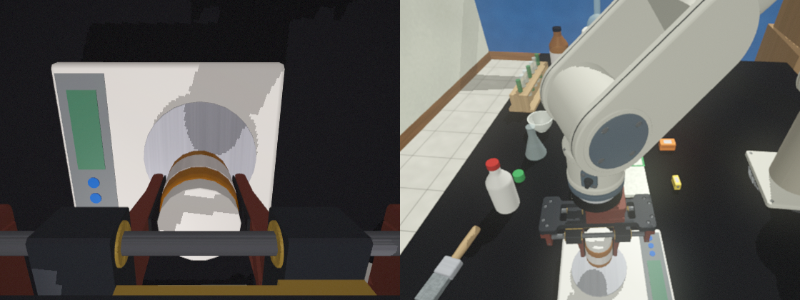

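>>> carry_out --delta_pos '[[0.15,0.5,0.3],[0.15,1.3,0.3],[0.15,2.2,0.3],[0.15,3,0.3],[0.15,3.4,0.3],[0.15,3.6,0.3],[0.15,3.6,0.3],[0.15,3.6,0.3]]' --rotation '[[0,0,0],[0,0,0],[0,0,0],[0,0,0],[0,0,0],[0,0,0],[0,0,0],[0,0,0]]'

```text
t: 20.83
ee_pos: [530.1, 348.0, 87.1]
orientation: [-1.568, -0.11, 0.11]
ft_force: [-0.6, -0.1, -1.5]
width: 49.2
```

```bash
python3 -c "
from h import *
go(530,347,85,0.14)"
```

```text
pos [530.06 348.05  87.11] yaw 0.14 w 49.2 t 20.83 F [-0.57 -0.12 -1.45]
-> delta cm [-0.02  0.21 -0.1 ] rot [ 0.  0. -0.] rows 0.1 0.0
```

>>> carry_out --delta_pos '[[0,0.1,-0.1],[0,0.2,-0.1],[0,0.2,-0.1],[0,0.2,-0.1]]' --rotation '[[0,0,0],[0,0,0],[0,0,0],[0,0,0]]'

```text
t: 21.17
ee_pos: [530.3, 347.0, 85.4]
orientation: [-1.568, -0.11, 0.11]
ft_force: [0.4, -0.0, -1.2]
width: 49.4
```

>>> carry_out --delta_pos '[[0,0,0],[0,0,0],[0,0,0],[0,0,0],[0,-2,0],[0,-5,0],[0,-9,0],[0,-12,0],[0,-15,0],[0,-15,0]]' --rotation '[[0,0,0],[0,0,0],[0,0,0],[0,0,0],[0,0,0],[0,0,0],[0,0,0],[0,0,0],[0,0,0],[0,0,0]]' --hand 0

```text
t: 22.0
ee_pos: [533.1, 348.9, 242.3]
orientation: [-1.563, -0.117, 0.102]
ft_force: [1.2, 0.1, 1.7]
width: 87.8
```

```bash
python3 -c "
from h import *
go(488,-200,210,1.501)
im,c=shot('wrist','w9')
"
```

```text
pos [533.15 348.91 242.3 ] yaw 0.14 w 87.8 t 22.0 F [1.2  0.14 1.74]
-> delta cm [-12.16   2.87 -53.74] rot [ 0.   -1.36  0.01] rows 13.2 10.9
```

View pics/w9.png

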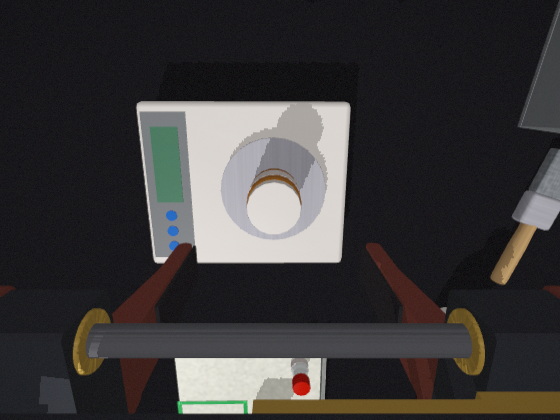

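```bash
python3 -c "
from h import *
c=cam('wrist')
print(ray(c,[[274,188.5]],68),ray(c,[[274.3,208]],134))"
```

```text
[[528.72 348.81  68.  ]] [[529.59 346.99 134.  ]]
```

```bash
python3 -c "
from h import *
im,c=shot('top','t10')
cv2.imwrite('pics/z10.png',cv2.cvtColor(np.hstack([cv2.resize(im[185:315,395:470],None,fx=4,fy=4,interpolation=cv2.INTER_CUBIC),cv2.resize(im[165:295,220:340],None,fx=4,fy=4,interpolation=cv2.INTER_CUBIC)]),cv2.COLOR_RGB2BGR))
hsv=cv2.cvtColor(im,cv2.COLOR_RGB2HSV)
print('mat',hsv[215,415],'case',hsv[275,422],hsv[297,436], im[215,415],im[275,425])
for n,z in dict(orange=37,yellow=31,green=12).items():
    for b in blobs(mask(im,*COL[n]),60): print(n,cv2.contourArea(b),cv2.boundingRect(b),*rect(c,b,z))
m=((im[:,:,2]>150)&(im[:,:,0]<45)).astype(np.uint8)*255
for b in blobs(m): print('blue',cv2.contourArea(b),cv2.boundingRect(b),*rect(c,b,43))
"
```

```text
mat [108 174 180] case [109 193 156] [109 198 210] [ 57 108 180] [ 50 105 207]
orange 474.5 (423, 232, 22, 29) [ 489.36 -356.48] 67.50037384033203 49.27490234375 -0.08156649891861989
orange 262.5 (325, 290, 16, 22) [ 358.7  -112.38] 50.03816223144531 32.9000358581543 0.08643601407042412
yellow 154.0 (430, 203, 11, 20) [ 570.91 -364.26] 47.598243713378906 24.25838279724121 -0.03619688658802998
yellow 97.5 (256, 302, 16, 10) [343.19  50.39] 36.85554885864258 17.270034790039062 -1.4023004881810506
green 1349.5 (282, 224, 39, 46) [488.59 -38.96] 103.48080444335938 82.20108032226562 0.14051082589183211
green 131.5 (250, 115, 13, 15) [801.53  74.65] 36.62172317504883 30.29486083984375 0.011304416626708318
```

View pics/z10.png

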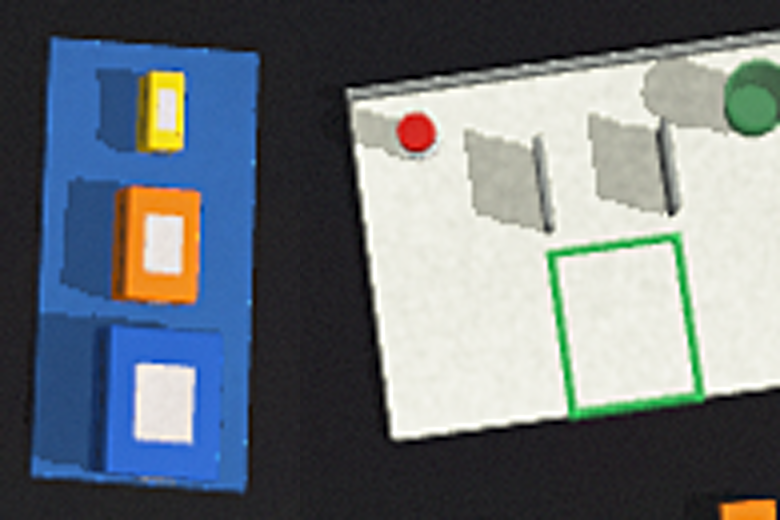

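```bash
python3 -c "
from h import *
im=cv2.cvtColor(cv2.imread('pics/t10.png'),cv2.COLOR_BGR2RGB);c=cam('top')
up=cv2.resize(im[185:315,395:470],None,fx=4,fy=4,interpolation=cv2.INTER_CUBIC)
m=cv2.inRange(up,(150,150,150),(255,255,255))
for b,z in zip(blobs(m,200),(43,37,31)):
    p=b[:,0].astype(float); M=cv2.moments(b); q=np.array([M['m10'],M['m01']])/M['m00']; q=(q+.5)/4-.5+[395,185]
    b2=((p+.5)/4-.5+[395,185])[:,None,:]
    print(z,cv2.contourArea(b),q,ray(c,[q],z),rect(c,b2,z))
"
```

```text
43 4327.5 [435.56 285.28] [[ 395.61 -356.05   43.  ]] (array([ 395.56, -356.14]), 45.26606369018555, 35.085418701171875, np.float64(-0.05634729550195103))
37 2035.5 [435.39 245.59] [[ 489.93 -360.64   37.  ]] (array([ 489.93, -360.65]), 34.844905853271484, 22.581871032714844, np.float64(-0.07182319091251049))
31 663.0 [436.21 211.99] [[ 572.18 -367.23   31.  ]] (array([ 572.26, -367.02]), 25.13409996032715, 10.936883926391602, np.float64(-0.03576225869812905))
```

```bash
python3 -c "
from h import *
go(396,-354,130,1.511)"
```

```text
pos [530.74 347.37 236.72] yaw 0.14 w 87.5 t 22.1 F [-0.52 -1.21 -0.96]
-> delta cm [-23.16  10.52 -67.58] rot [ 0.   -1.37  0.  ] rows 17.3 11.0
```

>>> carry_out --delta_pos '[[-1,0,-3],[-2.3,0,-6.8],[-3.6,0,-10.6],[-4.9,0,-14.4],[-6.2,0,-18.2],[-7.5,0,-22],[-8.8,0,-25.8],[-10.1,0,-29.6],[-11.4,0,-33.4],[-12.7,0,-37.2],[-14,0.5,-41],[-15.3,1,-44.8]]' --rotation '[[0,-0.11,0],[0,-0.22,0],[0,-0.33,0],[0,-0.44,0],[0,-0.55,0],[0,-0.66,0],[0,-0.77,0],[0,-0.88,0],[0,-1.0,0],[0,-1.12,0],[0,-1.24,0],[0,-1.371,0]]'

```text
t: 23.1
ee_pos: [443.8, -99.3, 226.3]
orientation: [-1.263, -1.116, 1.118]
ft_force: [1.1, -0.1, -0.5]
width: 87.9
```

```bash
python3 -c "
from h import *
go(396,-354,130,1.511)"
```

```text
pos [443.82 -99.25 226.25] yaw 1.447 w 87.9 t 23.1 F [ 1.12 -0.06 -0.46]
-> delta cm [-25.87   9.62   1.58] rot [-0.   -0.06  0.  ] rows 6.6 0.5
```

>>> carry_out --delta_pos '[[-4,1,0.5],[-8,2.5,1],[-12,4.5,1.5],[-16,6.5,2.1],[-19.5,8,2.6],[-22.5,9.3,3],[-23.8,9.6,3.1],[-23.8,10,3.1],[-23.8,12,3.1],[-23.8,14,3.1],[-23.8,15,3.1],[-23.8,15,3.1]]' --rotation '[[0,0,0],[0,0,0],[0,0,0],[0,0,0],[0,0,0],[0,0,0],[0,0,0],[0,0,0],[0,0,0],[0,0,0],[0,0,0],[0,0,0]]'

```text
t: 24.1
ee_pos: [383.0, -327.4, 75.7]
orientation: [-1.262, -1.113, 1.114]
ft_force: [-0.3, 0.0, 0.2]
width: 87.9
```

>>> carry_out --delta_pos '[[0,0,0],[0,0,0],[0,0,0]]' --rotation '[[0,0,0],[0,0,0],[0,0,0]]'

```text
t: 24.35
ee_pos: [384.8, -330.0, 78.7]
orientation: [-1.269, -1.114, 1.114]
ft_force: [-0.2, -0.7, 0.5]
width: 87.7
```

```bash
python3 -c "
from h import *
go(396,-354,10,1.511)
im,c=shot('wrist','w11')"
```

```text
pos [ 384.78 -330.     78.67] yaw 1.442 w 87.7 t 24.35 F [-0.22 -0.7   0.55]
-> delta cm [-2.23  6.87 -1.41] rot [ 0.   -0.07 -0.  ] rows 1.8 0.6
```

View pics/w11.png

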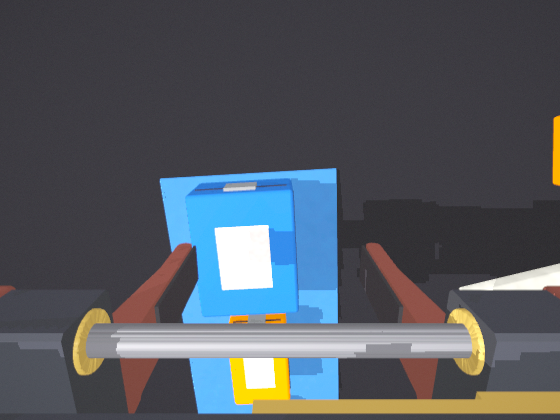

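>>> carry_out --delta_pos '[[-1,0,-0.7],[-2.2,0,-1.4],[-2.2,0,-1.4],[-2.2,0,-1.4],[-2.2,0.3,-1.4]]' --rotation '[[0,-0.04,0],[0,-0.069,0],[0,-0.069,0],[0,-0.069,0],[0,-0.069,0]]'

```text
t: 24.82
ee_pos: [395.0, -353.2, 75.2]
orientation: [-1.238, -1.164, 1.164]
ft_force: [0.6, -0.2, 0.8]
width: 88.2
```

```bash
python3 -c "
from h import *
go(396,-354,10,1.511)"
```

```text
pos [ 394.97 -353.25   75.16] yaw 1.51 w 88.2 t 24.82 F [ 0.61 -0.25  0.78]
-> delta cm [-0.07  6.52 -0.1 ] rot [ 0. -0. -0.] rows 1.6 0.0
```

>>> carry_out --delta_pos '[[0,1.5,0],[0,3.5,0],[0,5.5,0],[0,6.4,0],[0,6.4,0],[0,6.4,0]]' --rotation '[[0,0,0],[0,0,0],[0,0,0],[0,0,0],[0,0,0],[0,0,0]]'

```text
t: 25.32
ee_pos: [394.7, -353.0, 10.5]
orientation: [-1.236, -1.164, 1.165]
ft_force: [1.1, 0.4, -0.4]
width: 88.2
```

>>> carry_out --delta_pos '[[0,0,0],[0,0,0],[0,0,0],[0,0,0],[0,0,0]]' --rotation '[[0,0,0],[0,0,0],[0,0,0],[0,0,0],[0,0,0]]' --hand 255

```text
t: 25.73
ee_pos: [395.5, -353.9, 11.5]
orientation: [-1.239, -1.165, 1.165]
ft_force: [-1.5, 1.7, 6.7]
width: 68.0
```

```bash
python3 -c "
from h import *
go(489,-38.5,90,1.571+.14)"
```

```text
pos [ 395.52 -353.91   11.49] yaw 1.511 w 68.0 t 25.73 F [-1.46  1.72  6.71]
-> delta cm [32.04 -7.87 -7.44] rot [ 0.  -0.2 -0. ] rows 8.1 1.6
```

>>> carry_out --delta_pos '[[0,-1.5,0],[0,-4.5,0],[1.5,-7,-0.3],[4.5,-7.8,-1],[8.5,-7.8,-2],[12.5,-7.8,-2.9],[16.5,-7.8,-3.8],[20.5,-7.8,-4.8],[24.5,-7.8,-5.7],[28,-7.8,-6.5],[30.5,-7.8,-7.1],[32,-7.5,-7.4]]' --rotation '[[0,0,0],[0,0,0],[0,0,0],[0,-0.05,0],[0,-0.1,0],[0,-0.15,0],[0,-0.2,0],[0,-0.2,0],[0,-0.2,0],[0,-0.2,0],[0,-0.2,0],[0,-0.2,0]]'

```text
t: 26.73
ee_pos: [489.1, -35.9, 86.2]
orientation: [-1.14, -1.314, 1.313]
ft_force: [-0.6, 0.4, -0.4]
width: 68.0
```

>>> carry_out --delta_pos '[[0,1,0],[0,2.5,0],[0,3.5,0],[0,3.5,0],[0,3.5,0]]' --rotation '[[0,0,0],[0,0,0],[0,0,0],[0,0,0],[0,0,0]]'

```text
t: 27.15
ee_pos: [487.3, -39.1, 49.9]
orientation: [-1.138, -1.309, 1.312]
ft_force: [-0.7, 0.3, -0.6]
width: 68.1
```

```bash
python3 -c "
from h import *
go(489,-38.5,21,1.571+.14)
im,c=shot('wrist','w12')
for b in blobs(mask(im,*COL['green']),60): print(cv2.boundingRect(b),*rect(c,b,12))"
```

```text
pos [487.25 -39.13  49.93] yaw 1.71 w 68.1 t 27.15 F [-0.72  0.35 -0.57]
-> delta cm [ 0.04  2.89 -0.19] rot [-0. -0.  0.] rows 0.7 0.0
(212, 161, 139, 27) [446.47 -44.18] 84.02322387695312 16.13895606994629 -1.443193276784947
```

View pics/w12.png

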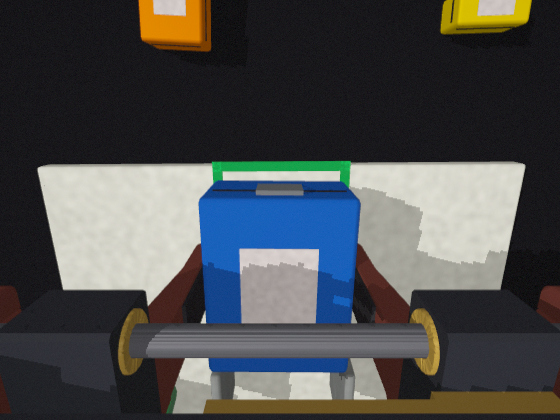

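>>> carry_out --delta_pos '[[0,1,0],[0,2,0],[0,2.6,0],[0,2.8,0],[0,2.8,0],[0,2.8,0]]' --rotation '[[0,0,0],[0,0,0],[0,0,0],[0,0,0],[0,0,0],[0,0,0]]'

```text
t: 27.7
ee_pos: [488.0, -38.5, 22.4]
orientation: [-1.139, -1.311, 1.312]
ft_force: [0.4, -0.3, -1.3]
width: 67.6
```

```bash
python3 -c "
from h import *
go(489,-38.5,20.5,1.571+.14)"
```

```text
pos [488.04 -38.53  22.42] yaw 1.711 w 67.6 t 27.7 F [ 0.44 -0.3  -1.32]
-> delta cm [-0.01  0.19 -0.1 ] rot [-0. -0.  0.] rows 0.1 0.0
```

>>> carry_out --delta_pos '[[0,0.1,-0.1],[0,0.2,-0.1],[0,0.2,-0.1]]' --rotation '[[0,0,0],[0,0,0],[0,0,0]]'

```text
t: 27.95
ee_pos: [489.4, -38.4, 20.8]
orientation: [-1.14, -1.312, 1.311]
ft_force: [0.4, 0.3, -0.8]
width: 68.0
```

>>> carry_out --delta_pos '[[0,0,0],[0,0,0],[0,0,0],[0,-2,0],[0,-5,0],[0,-9,0],[0,-10,0],[0,-10,0],[0,-10,0]]' --rotation '[[0,0,0],[0,0,0],[0,0,0],[0,0,0],[0,0,0],[0,0,0],[0,0,0],[0,0,0],[0,0,0]]' --hand 0

```text
t: 28.7
ee_pos: [489.4, -38.4, 120.9]
orientation: [-1.141, -1.313, 1.311]
ft_force: [-0.8, -1.0, -0.6]
width: 87.8
```

```bash
python3 -c "
from h import *
go(490,-358.5,65,1.5)"
```

```text
pos [489.37 -38.41 120.88] yaw 1.711 w 87.8 t 28.7 F [-0.78 -1.04 -0.57]
-> delta cm [-31.7    5.59   4.41] rot [ 0.    0.21 -0.  ] rows 7.8 1.7
```

>>> carry_out --delta_pos '[[-2,0,0.3],[-5,0,0.7],[-9,0,1.2],[-13,0,1.8],[-17,0,2.4],[-21,0,2.9],[-25,0,3.5],[-28.5,0.5,4],[-31,2,4.3],[-31.7,4,4.4],[-31.7,5.5,4.4],[-31.7,5.5,4.4]]' --rotation '[[0,0,0],[0,0.05,0],[0,0.1,0],[0,0.15,0],[0,0.2,0],[0,0.214,0],[0,0.214,0],[0,0.214,0],[0,0.214,0],[0,0.214,0],[0,0.214,0],[0,0.214,0]]'

```text
t: 29.7
ee_pos: [486.5, -357.1, 60.2]
orientation: [-1.235, -1.15, 1.153]
ft_force: [-1.0, 0.7, -0.8]
width: 87.9
```

>>> carry_out --delta_pos '[[0,0,0],[0,0,0],[0,0,0]]' --rotation '[[0,0,0],[0,0,0],[0,0,0]]'

```text
t: 29.95
ee_pos: [490.2, -358.1, 66.0]
orientation: [-1.244, -1.155, 1.155]
ft_force: [-0.1, -0.0, -0.7]
width: 87.5
```

```bash
cat >> h.py <<'E'
def label(im,c,box,z,thr=150,k=4):
    x0,y0,x1,y1=box
    up=cv2.resize(im[y0:y1,x0:x1],None,fx=k,fy=k,interpolation=cv2.INTER_CUBIC)
    m=cv2.inRange(up,(thr,)*3,(255,)*3); r=[]
    for b in blobs(m,150):
        p=((b[:,0].astype(float)+.5)/k-.5+[x0,y0])[:,None,:]; r.append((cv2.contourArea(b),)+rect(c,p,z))
    return r
E
python3 -c "
from h import *
go(490,-358.5,8.5,1.496)
im,c=shot('top','t13')
m=cv2.inRange(cv2.cvtColor(im,cv2.COLOR_RGB2HSV),(105,120,100),(125,255,255)); m[:,330:]=0
for b in blobs(m,300): print(cv2.boundingRect(b),rect(c,b,52)); x,y,w,h=cv2.boundingRect(b); print(label(im,c,(x+4,y+4,x+w-4,y+h-4),52))
for b in blobs(mask(im,*COL['green']),60): print(cv2.boundingRect(b),*rect(c,b,12))
cv2.imwrite('pics/z13.png',cv2.cvtColor(cv2.resize(im[170:290,220:380],None,fx=4.5,fy=4.5,interpolation=cv2.INTER_CUBIC),cv2.COLOR_RGB2BGR))
"
```

```text
pos [ 490.19 -358.15   66.05] yaw 1.497 w 87.5 t 29.95 F [-0.14 -0.   -0.67]
-> delta cm [-0.03  5.75  0.02] rot [ 0.  0. -0.] rows 1.4 0.0
(286, 226, 33, 39) (array([488.56, -39.93]), 86.70401763916016, 67.31314849853516, np.float64(0.13106854663506415))
[(3974.0, array([489.17, -40.45]), 44.721588134765625, 34.11512756347656, np.float64(0.138001545578489))]
(250, 115, 13, 15) [801.54  74.65] 36.63267135620117 30.303226470947266 0.011304256420923992
(282, 224, 39, 46) [488.3  -38.85] 104.03606414794922 81.83236694335938 0.13970804927074135
```

View pics/z13.png

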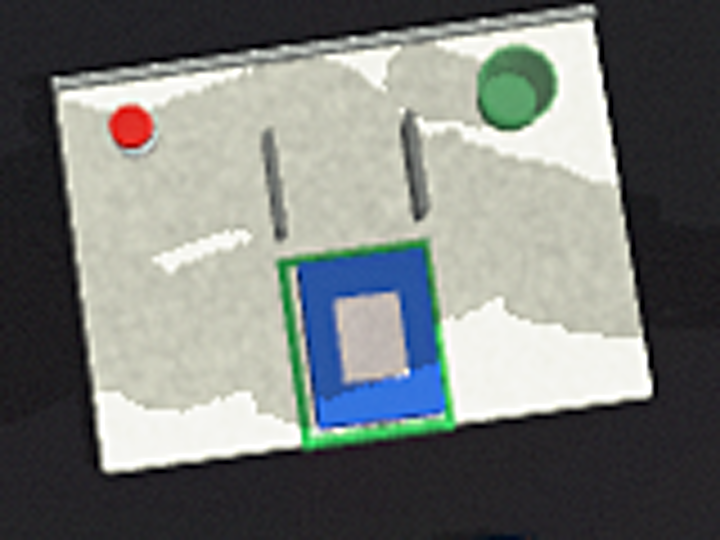

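>>> carry_out --delta_pos '[[0,1.5,0],[0,3.5,0],[0,5.2,0],[0,5.8,0],[0,5.8,0],[0,5.8,0]]' --rotation '[[0,0,0],[0,0,0],[0,0,0],[0,0,0],[0,0,0],[0,0,0]]'

```text
t: 30.5
ee_pos: [490.2, -358.5, 8.3]
orientation: [-1.244, -1.155, 1.155]
ft_force: [0.2, -1.0, 0.9]
width: 87.8
```

>>> carry_out --delta_pos '[[0,0,0],[0,0,0],[0,0,0],[0,0,0],[0,0,0],[0,0,0],[0,0,0],[0,0,0]]' --rotation '[[0,0,0],[0,0,0],[0,0,0],[0,0,0],[0,0,0],[0,0,0],[0,0,0],[0,0,0]]' --hand 255

```text
t: 31.17
ee_pos: [489.8, -358.5, 7.7]
orientation: [-1.243, -1.154, 1.154]
ft_force: [0.1, -0.5, 2.0]
width: 44.0
```

```bash
python3 -c "
from h import *
go(489.4,-38.4,100,1.571+.137)"
```

```text
pos [ 489.78 -358.46    7.71] yaw 1.497 w 44.0 t 31.17 F [ 0.09 -0.46  2.04]
-> delta cm [31.91 -9.23  2.41] rot [-0.   -0.21  0.  ] rows 8.0 1.7
```

>>> carry_out --delta_pos '[[0,-1.5,0],[0,-4.5,0],[1.5,-8,0.1],[4.5,-10,0.3],[8.5,-10,0.6],[12.5,-10,0.9],[16.5,-10,1.2],[20.5,-10,1.5],[24.5,-10,1.8],[28,-10,2.1],[30.5,-9.5,2.3],[31.9,-9,2.4]]' --rotation '[[0,0,0],[0,0,0],[0,0,0],[0,-0.05,0],[0,-0.1,0],[0,-0.15,0],[0,-0.2,0],[0,-0.211,0],[0,-0.211,0],[0,-0.211,0],[0,-0.211,0],[0,-0.211,0]]'

```text
t: 32.17
ee_pos: [489.1, -35.9, 97.7]
orientation: [-1.14, -1.311, 1.311]
ft_force: [0.1, 0.0, -1.6]
width: 43.9
```

>>> carry_out --delta_pos '[[0,0.5,0],[0,1.5,0],[0,2,0],[0,2,0],[0,2,0],[0,2,0]]' --rotation '[[0,0,0],[0,0,0],[0,0,0],[0,0,0],[0,0,0],[0,0,0]]'

```text
t: 32.67
ee_pos: [489.6, -39.4, 77.6]
orientation: [-1.142, -1.308, 1.308]
ft_force: [0.5, -0.7, -0.6]
width: 43.4
```

```bash
python3 -c "
from h import *
go(489.4,-38.4,57,1.571+.137)
im,c=shot('wrist','w14')"
```

```text
pos [489.56 -39.38  77.6 ] yaw 1.706 w 43.4 t 32.67 F [ 0.47 -0.69 -0.65]
-> delta cm [0.1  2.06 0.  ] rot [-0. -0. -0.] rows 0.5 0.0
```

View pics/w14.png

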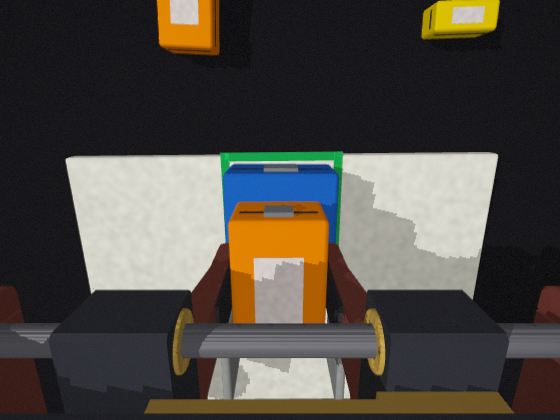

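>>> carry_out --delta_pos '[[0,0.7,0],[0,1.4,0],[0.05,1.8,0],[0.05,1.9,0],[0.05,1.9,0],[0.05,1.9,0]]' --rotation '[[0,0,0],[0,0,0],[0,0,0],[0,0,0],[0,0,0],[0,0,0]]'

```text
t: 33.22
ee_pos: [489.3, -38.0, 58.5]
orientation: [-1.141, -1.309, 1.31]
ft_force: [-0.1, -0.5, -0.3]
width: 43.8
```

```bash
python3 -c "
from h import *
go(489.4,-38.4,57,1.571+.137)"
```

```text
pos [489.33 -37.99  58.47] yaw 1.708 w 43.8 t 33.22 F [-0.08 -0.49 -0.29]
-> delta cm [-0.04  0.15 -0.  ] rot [-0. -0.  0.] rows 0.0 0.0
```

>>> carry_out --delta_pos '[[0,0.15,0],[0,0.15,0],[0,0.15,0]]' --rotation '[[0,0,0],[0,0,0],[0,0,0]]'

```text
t: 33.47
ee_pos: [489.5, -38.0, 57.2]
orientation: [-1.141, -1.31, 1.309]
ft_force: [0.0, -0.1, -1.5]
width: 43.6
```

>>> carry_out --delta_pos '[[0,0,0],[0,0,0],[0,0,0],[0,-2,0],[0,-4.5,0],[0,-7,0],[0,-8,0],[0,-8,0],[0,-8,0]]' --rotation '[[0,0,0],[0,0,0],[0,0,0],[0,0,0],[0,0,0],[0,0,0],[0,0,0],[0,0,0],[0,0,0]]' --hand 80

```text
t: 34.22
ee_pos: [489.5, -38.1, 137.1]
orientation: [-1.142, -1.31, 1.309]
ft_force: [-0.7, -0.2, -0.9]
width: 60.2
```

```bash
python3 -c "
from h import *
go(572,-365.2,65,1.571-.06)"
```

```text
pos [489.51 -38.06 137.13] yaw 1.708 w 60.2 t 34.22 F [-0.68 -0.2  -0.9 ]
-> delta cm [-33.53   7.23  -3.7 ] rot [ 0.   0.2 -0. ] rows 8.3 1.6
```

>>> carry_out --delta_pos '[[-2,0,-0.2],[-5,0,-0.6],[-9,0,-1],[-13,0,-1.4],[-17,0,-1.9],[-21,0,-2.3],[-25,0,-2.8],[-29,0,-3.2],[-32,1,-3.5],[-33.5,3.5,-3.7],[-33.5,6,-3.7],[-33.5,7,-3.7]]' --rotation '[[0,0,0],[0,0.05,0],[0,0.1,0],[0,0.15,0],[0,0.207,0],[0,0.207,0],[0,0.207,0],[0,0.207,0],[0,0.207,0],[0,0.207,0],[0,0.207,0],[0,0.207,0]]'

```text
t: 35.22
ee_pos: [568.9, -364.3, 61.3]
orientation: [-1.235, -1.153, 1.156]
ft_force: [-1.2, 1.1, -0.2]
width: 60.1
```

>>> carry_out --delta_pos '[[0,0,0],[0,0,0],[0,0,0],[0,0,0]]' --rotation '[[0,0,0],[0,0,0],[0,0,0],[0,0,0]]'

```text
t: 35.55
ee_pos: [572.7, -364.7, 68.6]
orientation: [-1.243, -1.159, 1.158]
ft_force: [-0.1, 0.9, -0.1]
width: 60.2
```

```bash
python3 -c "
from h import *
go(572,-365.2,8,1.501)
im,c=shot('top','t15')
for b in blobs(mask(im,*COL['orange']),60): print(cv2.boundingRect(b),*rect(c,b,86))
print(label(im,c,(290,234,316,258),86,110))
cv2.imwrite('pics/z15.png',cv2.cvtColor(cv2.resize(im[170:290,220:380],None,fx=4.5,fy=4.5,interpolation=cv2.INTER_CUBIC),cv2.COLOR_RGB2BGR))
shot('wrist','w15')
"
```

```text
pos [ 572.69 -364.73   68.58] yaw 1.502 w 60.2 t 35.55 F [-0.12  0.86 -0.12]
-> delta cm [-0.05  6.06  0.08] rot [ 0.  0. -0.] rows 1.5 0.0
(292, 229, 22, 31) [488.92 -39.55] 66.9341049194336 43.454681396484375 0.14487053710958953
(325, 290, 14, 20) [ 362.07 -106.14] 42.590248107910156 29.797605514526367 0.0055976436796292585
[(2423.0, array([489.75, -39.52]), 36.666900634765625, 23.935991287231445, np.float64(0.15616908125803475))]
```

View pics/z15.png

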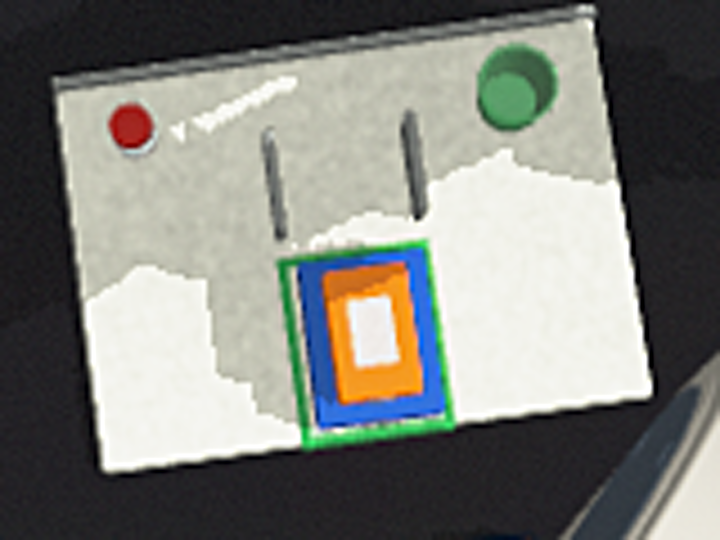

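View pics/w15.png

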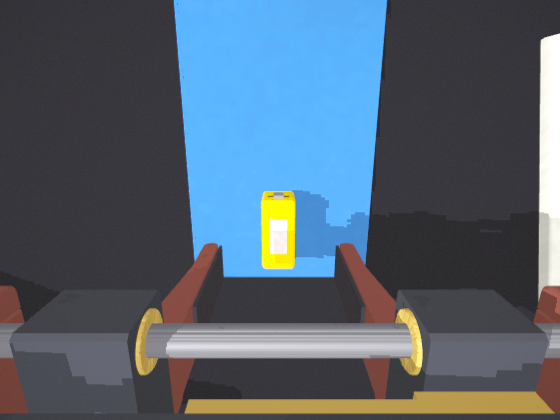

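>>> carry_out --delta_pos '[[0,1.5,0],[0,3.5,0],[0,5.5,0],[0,6,0],[0,6,0],[0,6,0]]' --rotation '[[0,0,0],[0,0,0],[0,0,0],[0,0,0],[0,0,0],[0,0,0]]'

```text
t: 36.15
ee_pos: [571.8, -364.8, 7.1]
orientation: [-1.241, -1.157, 1.157]
ft_force: [-0.2, -0.0, 1.3]
width: 60.3
```

>>> carry_out --delta_pos '[[0,0,0],[0,0,0],[0,0,0],[0,0,0],[0,0,0],[0,0,0],[0,0,0],[0,0,0],[0,0,0]]' --rotation '[[0,0,0],[0,0,0],[0,0,0],[0,0,0],[0,0,0],[0,0,0],[0,0,0],[0,0,0],[0,0,0]]' --hand 255

```text
t: 36.9
ee_pos: [571.9, -364.9, 7.4]
orientation: [-1.242, -1.157, 1.157]
ft_force: [-0.5, 0.8, 2.9]
width: 21.7
```

```bash
python3 -c "
from h import *
go(489.5,-38,130,1.571+.137)"
```

```text
pos [ 571.87 -364.92    7.42] yaw 1.501 w 21.7 t 36.9 F [-0.54  0.81  2.85]
-> delta cm [ 32.03 -12.26  10.5 ] rot [ 0.   -0.21 -0.  ] rows 8.6 1.7
```

>>> carry_out --delta_pos '[[0,-1.5,0],[0,-4.5,0],[1.5,-8,0.5],[4.5,-11,1.5],[8.5,-12.5,2.8],[12.5,-13,4.1],[16.5,-13,5.4],[20.5,-13,6.7],[24.5,-13,8],[28,-13,9.2],[30.5,-13,10],[32,-12.5,10.5]]' --rotation '[[0,0,0],[0,0,0],[0,0,0],[0,-0.05,0],[0,-0.1,0],[0,-0.15,0],[0,-0.2,0],[0,-0.207,0],[0,-0.207,0],[0,-0.207,0],[0,-0.207,0],[0,-0.207,0]]'

```text
t: 37.9
ee_pos: [488.6, -35.6, 133.6]
orientation: [-1.141, -1.312, 1.31]
ft_force: [1.2, -0.3, -0.9]
width: 22.2
```

>>> carry_out --delta_pos '[[0,0.5,0],[0,1.5,0],[0,2,0],[0,2,0],[0,2,0],[0,2,0]]' --rotation '[[0,0,0],[0,0,0],[0,0,0],[0,0,0],[0,0,0],[0,0,0]]'

```text
t: 38.4
ee_pos: [489.7, -39.1, 112.0]
orientation: [-1.142, -1.308, 1.308]
ft_force: [-0.2, 0.6, -0.9]
width: 21.5
```

```bash
python3 -c "
from h import *
go(489.5,-38,91,1.571+.137)
im,c=shot('wrist','w16')"
```

```text
pos [489.67 -39.15 112.03] yaw 1.706 w 21.5 t 38.4 F [-0.18  0.58 -0.89]
-> delta cm [0.12 2.1  0.  ] rot [-0. -0.  0.] rows 0.5 0.0
```

View pics/w16.png

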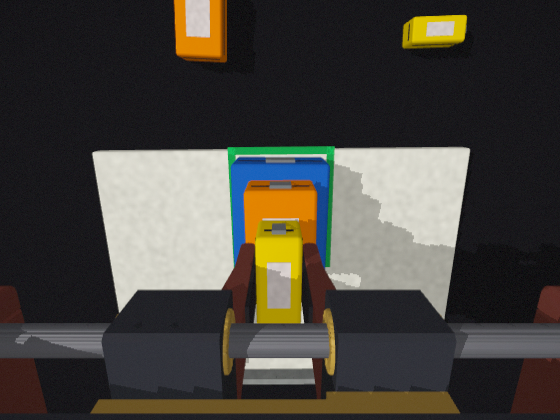

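The yellow case hangs at column ~279, centred over the orange (~281) and the blue (~281). Lowering.

>>> carry_out --delta_pos '[[0.05,0.7,0],[0.05,1.4,0],[0.05,1.8,0],[0.05,1.9,0],[0.05,1.9,0],[0.05,1.9,0]]' --rotation '[[0,0,0],[0,0,0],[0,0,0],[0,0,0],[0,0,0],[0,0,0]]'

```text
t: 38.95
ee_pos: [489.3, -37.7, 93.0]
orientation: [-1.141, -1.309, 1.31]
ft_force: [-0.1, 0.3, -0.1]
width: 21.8
```

```bash
python3 -c "
from h import *
go(489.5,-38,90.5,1.571+.137)"
```

```text
pos [489.34 -37.74  92.99] yaw 1.708 w 21.8 t 38.95 F [-0.08  0.33 -0.06]
-> delta cm [-0.03  0.25 -0.01] rot [-0. -0.  0.] rows 0.1 0.0
```

>>> carry_out --delta_pos '[[0,0.1,0],[0,0.2,0],[0,0.25,0],[0,0.25,0],[0,0.25,0]]' --rotation '[[0,0,0],[0,0,0],[0,0,0],[0,0,0],[0,0,0]]'

```text
t: 39.37
ee_pos: [489.4, -37.8, 90.7]
orientation: [-1.141, -1.309, 1.309]
ft_force: [0.0, -0.3, -0.4]
width: 22.1
```

>>> carry_out --delta_pos '[[0,0,0],[0,0,0],[0,0,0],[0,-1,0],[0,-3.5,0],[0,-7,0],[0,-10,0],[-3,-13,0],[-7,-15,0],[-11,-15,0],[-15,-15,0],[-18,-15,0]]' --rotation '[[0,0,0],[0,0,0],[0,0,0],[0,0,0],[0,0,0],[0,0,0],[0,0,0],[0,0,0],[0,0,0],[0,0,0],[0,0,0],[0,0,0]]' --hand 80

```text
t: 40.37
ee_pos: [514.4, -219.1, 242.6]
orientation: [-1.145, -1.31, 1.309]
ft_force: [0.6, 0.4, 0.1]
width: 60.2
```

>>> carry_out --delta_pos '[[-4,0,0],[-8,0,0],[-10,0,0],[-10,0,0],[-10,0,0]]' --rotation '[[0,0,0],[0,0,0],[0,0,0],[0,0,0],[0,0,0]]'

```text
t: 40.78
ee_pos: [527.2, -315.8, 240.9]
orientation: [-1.142, -1.308, 1.308]
ft_force: [0.6, 0.8, 0.4]
width: 60.2
```

```bash
python3 -c "
from h import *
im,c=shot('top','t17')
b=[q for q in blobs(mask(im,*COL['yellow']),40)]
for q in b: print('y',cv2.boundingRect(q),rect(c,q,114))
for q in blobs(mask(im,*COL['orange']),60): print('o',cv2.boundingRect(q),rect(c,q,86))
m=cv2.inRange(cv2.cvtColor(im,cv2.COLOR_RGB2HSV),(105,120,100),(125,255,255)); m[:,330:]=0
for q in blobs(m,100): print('b',cv2.boundingRect(q),rect(c,q,52))
for q in blobs(mask(im,*COL['green']),60): print('g',rect(c,q,12))
a=cv2.resize(im[165:295,90:390],None,fx=2.6,fy=2.6,interpolation=cv2.INTER_CUBIC)
cv2.imwrite('pics/z17.png',cv2.cvtColor(a,cv2.COLOR_RGB2BGR))
im,c=shot('side','s17')
cv2.imwrite('pics/zs17.png',cv2.cvtColor(cv2.resize(im[150:420,200:420],None,fx=2.2,fy=2.2),cv2.COLOR_RGB2BGR))
"
```

```text
y (297, 232, 12, 22) (array([489.39, -39.28]), 47.310829162597656, 21.84860610961914, np.float64(0.12598713540665207))
y (255, 302, 17, 10) (array([345.82,  48.1 ]), 35.324222564697266, 16.520687103271484, np.float64(-1.4023007544971597))
o (292, 229, 21, 31) (array([489.19, -39.21]), 67.5746841430664, 42.85822296142578, np.float64(0.14487048717531908))
o (325, 290, 16, 22) (array([ 359.51, -107.66]), 48.7820930480957, 31.715930938720703, np.float64(0.0919099086644866))
b (286, 226, 33, 39) (array([489.05, -40.05]), 87.57575988769531, 67.05440521240234, np.float64(0.12957419701315023))
g (array([800.25,  74.64]), 39.201133728027344, 30.303226470947266, np.float64(0.011304256420923992))
g (array([488.3 , -38.85]), 104.03606414794922, 81.83236694335938, np.float64(0.13970804927074135))
```

View pics/z17.png

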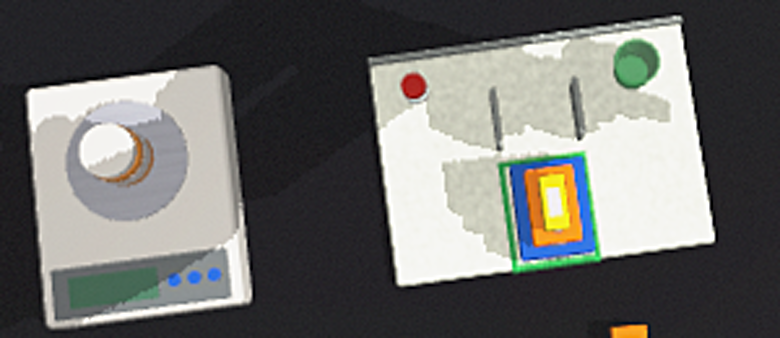

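View pics/zs17.png

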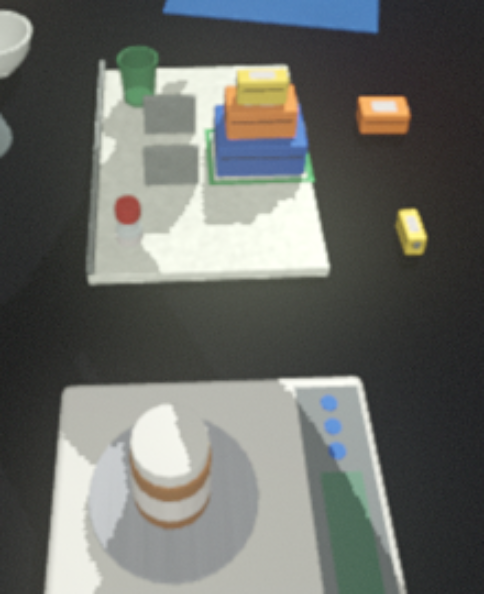

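```bash
python3 -c "
from h import *
c=cam('top'); print(ray(c,[[132.2,222.4]],134),ray(c,[[138,226]],68))
c=cam('side'); print(ray(c,[[200+170/2.2,150+440/2.2]],134))
print(ctrl.close_job())"
```

```text
[[529.88 341.03 134.  ]] [[529.34 345.47  68.  ]]
[[530.55 347.21 134.  ]]
the job is handed in; nothing more can be done
None
```

The job is done and handed in at about 41 s of the 138 s allowed. I moved all three cases to the mat, stood the jar on the balance pan, and then rebuilt the stack in the green outline: blue, then orange, then yellow.

- **Stack (top camera):** blue is about 1.4 mm from the outline centre. Orange is about 1 mm off blue, and yellow is less than 1 mm off orange. All are within 0.02 rad of square.
- **Jar on the pan:** it stands upright. The wrist view put it about 2 mm from the pan centre and the top view about 4.5 mm. The top view estimate was read off the picture by eye. The limit is 15 mm.
- **Bystanders:** the vial and beaker showed no visible shift in the last pictures. I did not measure their positions, and I did not check the flask in a last picture.

No check failed. The wrist camera's y readings of the jar and pan were about 4 mm off the top camera's. The top camera also read about 2 mm off the arm's own position, and I allowed for both when placing.

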